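# Gauge a screw plug and close the manifold ports

## Robot

A 6-joint arm with a two-finger parallel gripper is mounted at the origin on a cart in front of the work surface, level with it; the furniture and walls round the work are solid. World frame = base frame: x ahead of the robot, y to its left, z up, the work surface at z = 0. Lengths are in mm, angles in degrees, forces in N, time in s.
With the tool pointing down it reaches from about 300 to 850 mm from the base axis. Payload 4.2 kg.
Tool frame: the origin (TCP) lies at the very end of the fingers, on their centre line; the grasp point (between the pads) lies 19 mm behind it; z points along the fingers, y is the line along which they close (so a half turn about z gives the same grasp; the last joint's range is limited). The gripper opens to 91 mm and grips with 3 to 60 N. Pads are 32 mm wide; open, the fingers measure 118 mm over their backs; the gripper's body (76 mm by 178 mm) begins 60 mm behind the grasp point.
Start: joints at [69.156, 18.312, 89.639, -0, 72.044, -1.146], TCP at [193.817, 541.367, 213.976] pointing down, gripper open.
Joint ranges: [-177.97, 177.97], [-48.28, 115.42], [12.27, 149.76], [-77.06, 257.06], [2.81, 150.46], [-146.56, 146.56]. Speed limits (degrees/s): [147.25, 147.25, 180, 180, 180, 180].

## Interface

Orientations are given as [roll, pitch, yaw] about the fixed x, y, z axes, in that order (R = Rz(yaw) Ry(pitch) Rx(roll)).
In Python, from workcell import * gives the robot as it stands.
- The arm moves only by the tool move_arm, never from a script. Its argument "motion" is a list of rows, each a list of 3 entries, a list of its own where there are three numbers: the finger opening in mm, from 0 to 91.2, then the shift along the world's x, y, z in units of 25 mm (1.0 is 25 mm), then the turn, a rotation vector about the world's x, y, z in units of 4 degrees (1.0 is 4 degrees). In form: [[grip, [x, y, z], [ax, ay, az]], ...]. A call has 1 to 20 rows; each row shifts and turns the commanded pose from where the row before left it; what a row does not reach is not made up. A row lasts 1/12 s, in which the tool goes at most 41.7 mm and 7.16 degrees, less where a joint would pass 70% of its speed; a pose out of reach is approached as far as the arm can. A call with a number of a shift or a turn outside -1 to 1 is refused whole. A call with a gripper value outside its range is refused whole. The fingers move at their own pace and stop on an object; "grip_force" is the grip in N (left out, the last holds). Time passes only in rows, so rows that do not move let the fingers close. It gives the time, the measured TCP pose, the force, the opening and the grip force at its end, in the units of the state.
- state(): the state, without advancing time (a new reading comes with each control period).
- grab_frame(name): name is "scene" or "top" or "wrist"; returns the picture (400x640x3 uint8, blue, green, red); there is no depth.
- camera_info(name): a dict with "fx", "fy", "cx", "cy" (pixels), "rvec" (rotation vector, rad) and "tvec" (3), from world to camera coordinates, as OpenCV has them. Camera axes: x right, y down, z forward; pixel columns grow to the right and rows downward; lengths in mm; the calibration is good to about 2 mm. A picture is of the moment at which its call begins: read the wrist's pose just before it. camera_info takes no time and is no camera call; for the wrist camera it gives the pose at the moment of the call.
- job_done(): hands the job in; it is judged then, once.
The state is a dict: "time_s": time; "qpos": joint angles; "qvel": joint speeds; "effort": joint torques, N m; "ee_pos": TCP position; "ee_rot": TCP orientation; "force": force on the tool from outside, world axes, zero at the start; "torque": the same for the moment, N m; "gripper_width": finger opening in mm; "gripper_force": force on a finger pad.
Only numpy, scipy, OpenCV 4.12 (cv2) and the standard library are available. Lean on these libraries where they do the work, as an engineer would, in place of code of your own. Each camera call takes 0.05 s, during which the arm holds its last target. There are 200 camera calls.

## Task

Close the manifold's ports with the screw plugs standing on the mat, taking the plugs one after another from the leftmost to the rightmost as they stand at the start. Check each one first in the sliding-jaw gauge (stand it between the jaws, let go, slide the jaw shut until it bears firmly on its head, slide it open again), then screw it straight into any open port before taking the next: set it on the thread, back it off anticlockwise until it drops into the thread start, and run it in clockwise until it is fully home. Leave the jaw wide open, and the bottle, beaker and vial where they are.

Things in the scene. Friction and masses are not known exactly. Their poses are not given: they have to be found in the camera images.
- manifold: Fixed aluminium plate, 100 x 370 x 10 mm, on the bench, with four round steel bosses (ports), 72 mm wide, in a row along its y axis, 90 mm apart; origin under its centre, z up. All ports have the same three-start right-hand thread, but its angle differs from port to port and is not given (port frames do not show it); from above the starts show as three notches, 120 degrees apart.
- port_0 (a point): Centre of the open mouth of the manifold's +y (left) port, level with the boss's top, 52 mm above the bench; z up. All ports: mouth 56 mm wide, 42 mm deep; from 12 to 23 mm down the thread narrows it to a 42.4 mm bore. A plug set down at a chance angle mostly stands with its lugs on the thread, head's underside 15 to 21 mm above the mouth; ribs block it from turning on clockwise there.
- port_1 (a point): The same for the second port from the left. From standing on the thread, a plug turned anticlockwise (by up to 95 degrees; off a rib it may first step down 5 mm) climbs 4.8 mm per radian, then its lugs come free over the notches (46 degrees wide) and it drops 14 mm: it is in the thread start, head's underside 5.5 mm above the mouth; ribs stop it from turning on anticlockwise.
- port_2 (a point): The same for the third port from the left. From the thread start a plug turns clockwise by 65 to 95 degrees, first level, then under the thread sinking 4.8 mm per radian (nearly 5 mm in all; it must be let or pressed down while it turns; play 1 mm), until a firm stop: fully home, head's underside 1 mm above the mouth.
- port_3 (a point): The same for the manifold's -y (rightmost) port.
- plug_a_center (a point): Centre of a loose steel screw plug, 72 mm tall, 0.3 kg, upright on its foot (36 mm below this point); z along its axis, up. Knurled round head, 50 mm wide, 32 mm tall; below it a round shank, 40 mm wide, 40 mm long, foot chamfered; three lugs 7 mm thick stick out to 25.5 mm from the axis, 12 mm above the foot. Fully home, this point lies 3 mm below the port's mouth. May be absent.
- plug_b_center (a point): Centre of a loose steel screw plug, 72 mm tall, 0.3 kg, upright on its foot (36 mm below this point); z along its axis, up. Knurled round head, 50 mm wide, 32 mm tall; below it a round shank, 40 mm wide, 40 mm long, foot chamfered; three lugs 7 mm thick stick out to 25.5 mm from the axis, 12 mm above the foot. Fully home, this point lies 3 mm below the port's mouth. May be absent.
- plug_c_center (a point): Centre of a loose steel screw plug, 72 mm tall, 0.3 kg, upright on its foot (36 mm below this point); z along its axis, up. Knurled round head, 50 mm wide, 32 mm tall; below it a round shank, 40 mm wide, 40 mm long, foot chamfered; three lugs 7 mm thick stick out to 25.5 mm from the axis, 12 mm above the foot. Fully home, this point lies 3 mm below the port's mouth. May be absent.
- plug_d_center (a point): Centre of a loose steel screw plug, 72 mm tall, 0.3 kg, upright on its foot (36 mm below this point); z along its axis, up. Knurled round head, 50 mm wide, 32 mm tall; below it a round shank, 40 mm wide, 40 mm long, foot chamfered; three lugs 7 mm thick stick out to 25.5 mm from the axis, 12 mm above the foot. Fully home, this point lies 3 mm below the port's mouth. May be absent.
- plug_a: The plug that at the start stands in the place leftmost of four on the mat (left is +y); origin at the centre of its foot.
- plug_b: The plug that at the start stands in the place second from the left of four on the mat (left is +y); origin at the centre of its foot.
- plug_c: The plug that at the start stands in the place third from the left of four on the mat (left is +y); origin at the centre of its foot.
- plug_d: The plug that at the start stands in the place rightmost of four on the mat (left is +y); origin at the centre of its foot.
- gauge: Fixed sliding-jaw gauge on the bench: dark steel base 210 x 90 x 10 mm, long along its x axis; origin under its centre on the bench. The anvil stands at its +x end, face at x = 60 mm, facing -x, 30 mm wide, 52 to 66 mm above the bench. Low guide strips run along both long edges (to 15 mm high, 34 mm off the middle line).
- anvil: The gauge's fixed jaw; its frame is that of the gauge.
- mat: Thin black mat flat on the bench, 140 x 380 mm, under 1 mm thick, on which the plugs stand; origin under its centre.
- gauge_station (a point): Place on the gauge's base (10 mm above the bench) for the middle of the plug's foot: its head then stands 3.5 mm short of the anvil, and its lugs pass the jaws as it is lowered; x towards the anvil, z up. The jaws take the lower half of the head; a plug loaded or unloaded there is best gripped across the gauge (fingers along its y).
- gauge_jaw (a joint): Gap between the sliding jaw and the anvil in m: 0 shut, up to 0.095 wide open; it rubs with about 2 N and stays where it is left. About 0.050 when shut on a plug.
- jaw_tab (a point): Grip point on the sliding jaw's upright black tab, which stands on the jaw's block (top of the block 66 mm above the bench): tab 26 mm along the gauge's x, 12 mm thick across (y), top 102 mm above the bench, this point 86 mm above it, on the middle line, 36 mm behind the jaw's face. x of this frame points to the anvil (shutting).
- sample_21: Bystander: small translucent sample bottle with a black cap, 42 mm wide, 93 mm tall; origin under its centre. To be left alone.
- beaker_50: Bystander: small glass beaker, 46 mm wide, 56 mm tall; origin under its centre. To be left alone.
- vial_2: Bystander: small clear vial with a white cap, 29 mm wide, 78 mm tall; origin under its centre. To be left alone.
Not all that is in view belongs to the job. Leave any yellow look-alike of the plug_b alone.

How it is judged:
By the outcome, as a careful person would: the job done as asked, in the order asked, and still so for the second after the job is handed in, with the robot touching nothing.
Of plug_a, plug_b, plug_c, plug_d only 2 to 3 are there at a start; the rules pass over those that are not, and their reading is None.
At some moment in a run one of plug_a, plug_b, plug_c, plug_d may be knocked a few centimetres aside while the robot is not near it.
Once in a run the grip may slacken for a moment while it holds something.
It also fails if it takes over 210 s, if anything falls off the work surface, if the arm or the gripper's body presses on something with over 40 N, if the wrist force passes 120 N, or if a joint passes its speed limit or range.

## Working session

There is one attempt and no reset: what is moved stays moved. The work goes in short steps, Python scripts to look and compute and a tool call to move; the robot and the scene stay as the last step left them, time stands still between calls to the robot, and variables do not carry over. Pictures are saved under pics/ and viewed, at most 14 in all, crops included, and the job is handed in when it is done.

Besides the shell and the picture viewer there is one more tool, called after "Call:" as name([rows], argument=value, ...), one row to a line, values as JSON. move_arm: Moves the arm, as the interface text tells. Shifts and turns lie within -1 to 1; 1 stands for 25 mm of shift or 4 degrees of turn. Its arguments: {"type":"object","properties":{"motion":{"type":"array","items":{"type":"array"}},"grip_force":{"type":"number"}},"required":["motion"]}

```bash
mkdir -p pics; ls
cat > h.py <<'E'
from workcell import *
import numpy as np, cv2
def snap(n,f,crop=None,s=1):
    im=grab_frame(n); cv2.imwrite('pics/raw_'+f+'.png',im)
    if crop: x0,y0,x1,y1=crop; im=im[y0:y1,x0:x1]
    if s!=1: im=cv2.resize(im,None,fx=s,fy=s,interpolation=cv2.INTER_CUBIC)
    cv2.imwrite('pics/'+f+'.png',im)
def cam(n):
    c=camera_info(n); R=cv2.Rodrigues(np.array(c['rvec'],float))[0]; return c,R,np.array(c['tvec'],float)
def p2w(n,u,v,z,C=None):
    c,R,t=C or cam(n); d=R.T@np.array([(u-c['cx'])/c['fx'],(v-c['cy'])/c['fy'],1]); o=-R.T@t
    return o+d*(z-o[2])/d[2]
def w2p(n,p,C=None):
    c,R,t=C or cam(n); q=R@np.array(p,float)+t; return c['fx']*q[0]/q[2]+c['cx'],c['fy']*q[1]/q[2]+c['cy']
def st():
    s=state(); print({k:np.round(s[k],2).tolist() for k in ('time_s','qpos','ee_pos','ee_rot','force','torque','gripper_width','gripper_force')})
E
python3 - <<'E'
from h import *
st()
snap('scene','s1');snap('top','t1');
for n in('scene','top'):
    c,R,t=cam(n);print(n,c,-R.T@t)
E
```

```text
pics
{'time_s': 0.0, 'qpos': [69.16, 18.35, 89.71, -0.0, 72.04, -1.15], 'ee_pos': [193.64, 540.88, 213.12], 'ee_rot': [-179.9, -0.0, 160.3], 'force': [0.02, -0.71, -0.73], 'torque': [0.03, -0.03, 0.02], 'gripper_width': 91.2, 'gripper_force': 0.0}
scene {'fx': 414.6250494874789, 'fy': 414.6250494874789, 'cx': 314.0982184670973, 'cy': 205.17886209354057, 'rvec': array([ 2.07538265, -0.57942991,  0.32656844]), 'tvec': array([-451.64187548,  305.80471364,  741.47050595])} [ 141.58027357 -627.3029177   658.5753513 ]
top {'fx': 394.4819904989383, 'fy': 394.4819904989383, 'cx': 320.67544568785917, 'cy': 203.06065395059977, 'rvec': array([ 2.18872075, -2.18160208,  0.06078216]), 'tvec': array([  99.43673595,  600.47987473, 1081.88307542])} [ 530.09664239   92.41746896 1118.6560215 ]
```

View pics/t1.png

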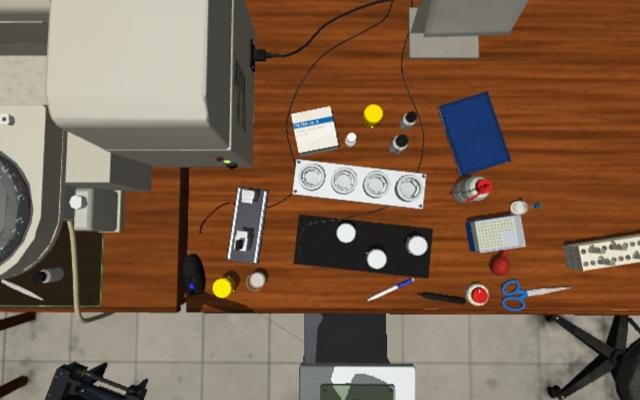

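View pics/s1.png

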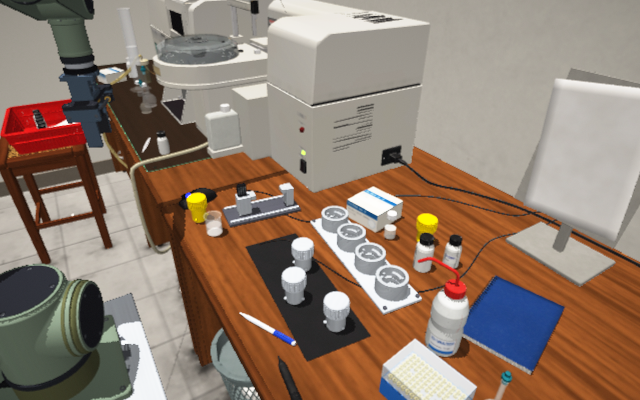

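Run:
```python
from h import *
im=cv2.imread('pics/raw_t1.png')
def c(x0,y0,x1,y1,s,f): cv2.imwrite(f,cv2.resize(im[y0:y1,x0:x1],None,fx=s,fy=s,interpolation=cv2.INTER_CUBIC))
a=cv2.resize(im[150:290,285:445],None,fx=5,fy=5,interpolation=cv2.INTER_CUBIC)[:600]
cv2.imwrite('pics/c1.png',im[0:1]) 
cv2.imwrite('pics/c1.png',cv2.resize(im[155:275,285:445],None,fx=5,fy=5,interpolation=cv2.INTER_CUBIC))
cv2.imwrite('pics/c2.png',cv2.resize(im[180:300,195:295],None,fx=5,fy=5,interpolation=cv2.INTER_CUBIC))
```

```text
(no output)
```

View pics/c1.png

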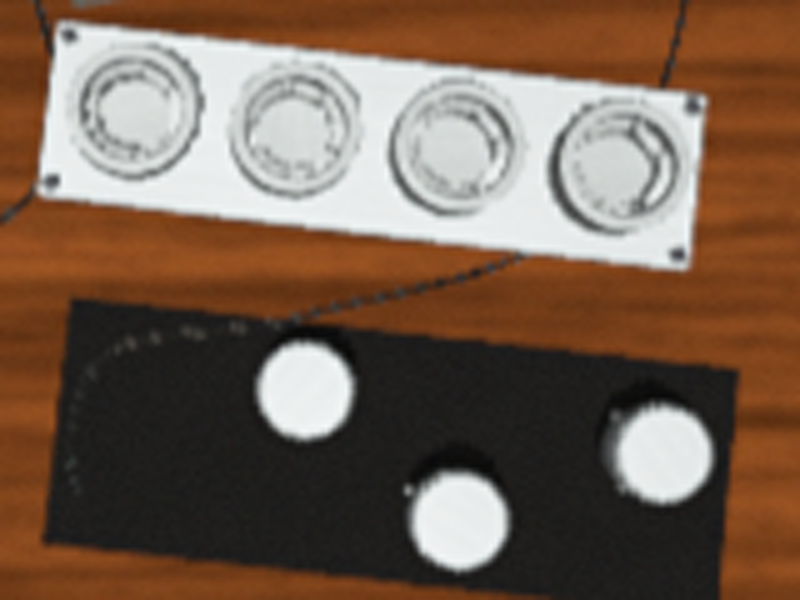

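View pics/c2.png

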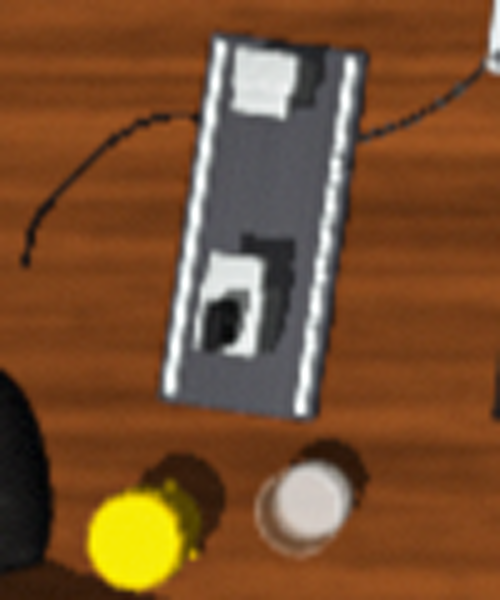

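Run:
```python
from h import *
C=cam('top')
def P(U,V,z,x0=285,y0=155): return p2w('top',(U+.5)/5-.5+x0,(V+.5)/5-.5+y0,z,C)[:2]
r=lambda a:np.round(a,1)
m=np.array([P(*q,10) for q in((57,20),(707,95),(690,270),(37,195))]);print('man',r(m.mean(0)),[r(np.linalg.norm(m[i]-m[(i+1)%4])) for i in range(4)],
 [np.degrees(np.arctan2(*(a-b)[::-1])) for a,b in((m[0],m[1]),(m[3],m[2]))])
y=(m[0]-m[1]+m[3]-m[2]);y/=np.linalg.norm(y);print('x by corners',r([m.mean(0)+y*k for k in(135,45,-45,-135)]))
print('boss',r([P(*q,52) for q in((137,110),(297,128),(457,146),(622,165))]))
print('plugs',r([P(*q,72) for q in((305,390),(460,520),(663,453))]))
G=lambda U,V,z:P(U,V,z,195,180)
g=np.array([G(*q,10) for q in((215,35),(370,48),(318,418),(162,398))]);print('gauge',r(g.mean(0)),[r(np.linalg.norm(g[i]-g[(i+1)%4])) for i in range(4)])
x=g[0]-g[3]+g[1]-g[2];x/=np.linalg.norm(x);yy=np.array([-x[1],x[0]]);print('xdir',x,np.degrees(np.arctan2(x[1],x[0])))
o=g.mean(0)
for n,q in(('anv',((232,112,66),(290,118,66))),('jaw',((210,250,66),(265,258,66),(250,358,66),(192,350,66))),('tab',((225,320,102),))):
  for k in q: d=G(*k)-o; print(n,r(G(*k)),r([d@x,d@yy]))
print('station',r(o+x*31.5)); print(w2p('top',[193,541,214]))
im=cv2.imread('pics/raw_t1.png')
# refine heads / bosses
```

```text
man [656.3  -6.5] [np.float64(370.0), np.float64(99.6), np.float64(369.6), np.float64(100.3)] [np.float64(83.48541066329754), np.float64(83.59401210998185)]
x by corners [[ 671.5  127.6]
 [ 661.4   38.2]
 [ 651.3  -51.2]
 [ 641.1 -140.6]]
boss [[ 670.2  125. ]
 [ 660.5   37.9]
 [ 650.9  -48.9]
 [ 640.8 -138.2]]
plugs [[ 518.7   34.8]
 [ 450.8  -46.8]
 [ 486.3 -153.8]]
gauge [540.2 305.9] [np.float64(88.2), np.float64(209.3), np.float64(88.2), np.float64(205.7)]
xdir [ 0.99186259 -0.12731301] -7.314349082951709
anv [599.4 314.5] [57.6 16. ]
anv [596.3 283.3] [ 58.5 -15.3]
jaw [525.6 325. ] [-16.9  17.1]
jaw [521.4 295.6] [-17.3 -12.6]
jaw [468.4 302.7] [-70.8 -12.3]
jaw [472.5 333.7] [-70.7  18.9]
tab [489.9 308.7] [-50.3  -3.6]
station [571.5 301.9]
(np.float64(123.40734169050378), np.float64(378.0720232580706))
```

Call:
move_arm([
  [91,[0.65,-1,0],[0,0,-1]],
  [91,[0.65,-1,0],[0,0,-1]],
  [91,[0.65,-1,0],[0,0,-1]],
  [91,[0.65,-1,0],[0,0,-1]],
  [91,[0.65,-1,0],[0,0,-1]],
  [91,[0.65,-1,0],[0,0,-1]],
  [91,[0.65,-1,0],[0,0,-1]],
  [91,[0.65,-1,0],[0,0,-1]],
  [91,[0.65,-1,0],[0,0,-1]],
  [91,[0.65,-1,0],[0,0,-1]],
  [91,[0.65,-1,0],[0,0,-1]],
  [91,[0.65,-1,0],[0,0,-1]],
  [91,[0.65,-1,0],[0,0,-1]],
  [91,[0.65,-1,0],[0,0,-1]],
  [91,[0.65,-1,0],[0,0,-1]],
  [91,[0.65,-1,0],[0,0,-1]],
  [91,[0.65,-1,0],[0,0,-1]],
  [91,[0.65,-1,0],[0,0,-1]],
  [91,[0.65,-1,0],[0,0,-1]],
  [91,[0.65,-1,0],[0,0,-1]],
])

```text
time_s: 1.77
ee_pos: [519.1, 39.9, 213.6]
ee_rot: [-180.0, 0.0, 80.1]
force: [0.2, 0.8, -1.1]
gripper_width: 90.7
gripper_force: 0.0
```

Call:
move_arm([
  [91,[0,0,0],[0,0,-1]],
  [91,[0,0,0],[0,0,-1]],
  [91,[0,0,0],[0,0,-1]],
  [91,[0,0,0],[0,0,-1]],
  [91,[0,0,0],[0,0,-1]],
  [91,[0,0,0],[0,0,-1]],
  [91,[0,0,0],[0,0,-1]],
  [91,[0,0,0],[0,0,-1]],
  [91,[0,0,0],[0,0,-1]],
  [91,[0,0,0],[0,0,-1]],
  [91,[0,0,0],[0,0,-1]],
  [91,[0,0,0],[0,0,-1]],
  [91,[0,0,0],[0,0,-1]],
  [91,[0,0,0],[0,0,-1]],
  [91,[0,0,0],[0,0,-1]],
  [91,[0,0,0],[0,0,-1]],
  [91,[0,0,0],[0,0,-1]],
  [91,[0,0,0],[0,0,-1]],
  [91,[0,0,0],[0,0,-1]],
  [91,[0,0,0],[0,0,-1]],
])

```text
time_s: 3.43
ee_pos: [518.5, 41.3, 213.5]
ee_rot: [180.0, 0.1, 0.1]
force: [-0.4, 0.6, -0.6]
gripper_width: 91.2
gripper_force: 0.0
```

Run:
```python
from h import *
st(); snap('wrist','w1')
c,R,t=cam('wrist');print(c['fx'],-R.T@t,R[2])
```

```text
{'time_s': 3.43, 'qpos': [3.29, 13.42, 96.65, -0.0, 69.99, 93.2], 'ee_pos': [518.48, 41.34, 213.54], 'ee_rot': [179.99, 0.06, 0.1], 'force': [-0.35, 0.55, -0.6], 'torque': [-0.03, 0.15, 0.04], 'gripper_width': 91.24, 'gripper_force': 0.0}
298.49189860202443 [588.92170255  41.76918126 384.58200216] [-2.51834981e-01  4.32749029e-04 -9.67770094e-01]
```

View pics/w1.png

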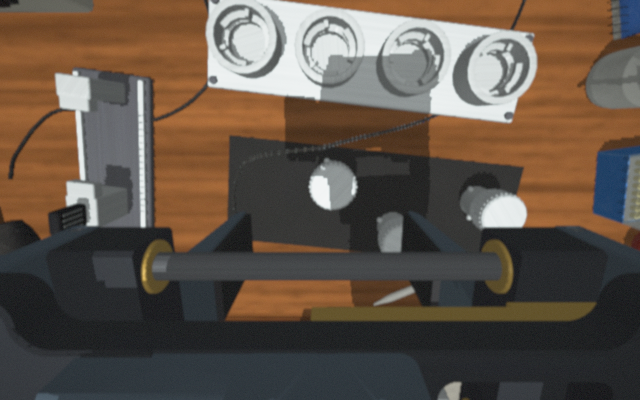

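```bash
python3 - <<'E'
from h import *
C=cam('wrist');r=lambda a:np.round(a,1)
# viewed positions
print('plug top',r(p2w('wrist',333,186,72,C)))
for q in((243,38),(328,46),(413,55),(495,66)): print('port',r(p2w('wrist',*q,52,C)))
m=np.array([p2w('wrist',*q,10,C)[:2] for q in((207,0),(535,36),(514,122),(207,86))]);print(r(m))
for q,z in(((58,76),66),((62,110),66),((68,183),66),((72,70),10),((153,77),10)): print(q,r(p2w('wrist',*q,z,C)))
E
cat >> h.py <<'E'
def circ(n,z,p0,R,C=None,im=None):
    """fit rim of white disc of radius R at height z near world p0"""
    pass
E
python3 - <<'E'
import cv2,numpy as np
im=cv2.imread('pics/raw_w1.png')
cv2.imwrite('pics/c3.png',cv2.resize(im[0:230,30:550],None,fx=1.5,fy=1.5,interpolation=cv2.INTER_CUBIC))
E
```

```text
plug top [519.8  35.   72. ]
port [668.5 126.4  52. ]
port [661.1  40.4  52. ]
port [652.7 -46.7  52. ]
port [ 642.2 -132.1   52. ]
[[ 716.8  174.2]
 [ 680.6 -195.1]
 [ 585.7 -186.2]
 [ 627.1  183.3]]
(58, 76) [630.8 309.9  66. ]
(62, 110) [598.3 313.2  66. ]
(68, 183) [521.8 323.7  66. ]
(72, 70) [644.8 339.2  10. ]
(153, 77) [637.1 245.7  10. ]
```

View pics/c3.png

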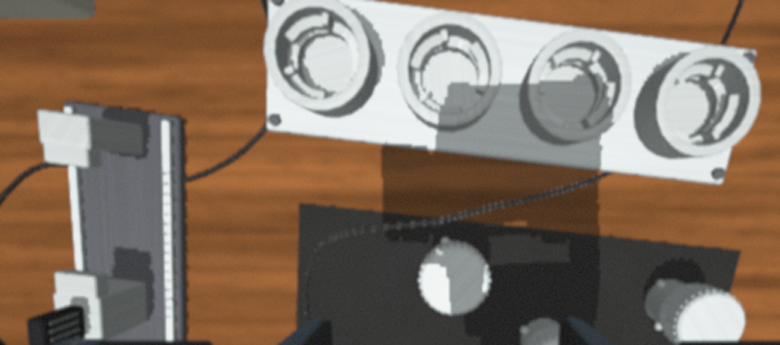

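Call:
move_arm([
  [91,[0.03,-0.13,0],[0,0,-0.92]],
  [91,[0,-0.13,0],[0,0,-0.92]],
  [91,[0,0,-0.95],[0,0,0]],
  [91,[0,0,-0.95],[0,0,0]],
  [91,[0,0,-0.95],[0,0,0]],
  [91,[0,0,-0.95],[0,0,0]],
  [91,[0,0,-0.95],[0,0,0]],
  [91,[0,0,-0.95],[0,0,0]],
  [91,[0,0,-0.5],[0,0,0]],
  [91,[0,0,-0.48],[0,0,0]],
  [91,[0,0,0],[0,0,0]],
  [45,[0,0,0],[0,0,0]],
  [45,[0,0,0],[0,0,0]],
  [45,[0,0,0],[0,0,0]],
  [45,[0,0,0],[0,0,0]],
  [45,[0,0,0],[0,0,0]],
  [45,[0,0,0],[0,0,0]],
  [45,[0,0,0],[0,0,0]],
  [45,[0,0,0],[0,0,0]],
], grip_force=45)

```text
time_s: 5.07
ee_pos: [519.8, 34.8, 47.3]
ee_rot: [180.0, -0.0, -7.1]
force: [-0.5, -0.3, 2.6]
gripper_width: 48.9
gripper_force: 45.0
```

Call:
move_arm([
  [45,[0,0,1],[0,0,0]],
  [45,[0,0,1],[0,0,0]],
  [45,[0,0,1],[0,0,0]],
  [45,[0,0,1],[0,0,0]],
  [45,[0.17,0.89,0],[0,0,0]],
  [45,[0.17,0.89,0],[0,0,0]],
  [45,[0.17,0.89,0],[0,0,0]],
  [45,[0.17,0.89,0],[0,0,0]],
  [45,[0.17,0.89,0],[0,0,0]],
  [45,[0.17,0.89,0],[0,0,0]],
  [45,[0.17,0.89,0],[0,0,0]],
  [45,[0.17,0.89,0],[0,0,0]],
  [45,[0.17,0.89,0],[0,0,0]],
  [45,[0.17,0.89,0],[0,0,0]],
  [45,[0.17,0.89,0],[0,0,0]],
  [45,[0.17,0.89,0],[0,0,0]],
  [45,[0,0,0],[0,0,0]],
  [45,[0,0,0],[0,0,0]],
])

```text
time_s: 6.57
ee_pos: [569.9, 302.6, 145.6]
ee_rot: [179.9, 0.1, -6.9]
force: [0.1, -1.5, -2.7]
gripper_width: 49.1
gripper_force: 45.0
```

Run:
```python
from h import *
st(); C=cam('wrist'); snap('wrist','w2'); snap('top','t2',(190,170,300,290),5)
a=cv2.imread('pics/raw_w2.png'); b=cv2.imread('pics/t2.png'); cv2.imwrite('pics/c4.png',cv2.resize(a,None,fx=1.2,fy=1.2))
import pickle; pickle.dump(C,open('C2.pkl','wb'))
```

```text
{'time_s': 6.57, 'qpos': [26.95, 27.29, 85.53, -0.02, 67.33, 123.91], 'ee_pos': [569.86, 302.55, 145.63], 'ee_rot': [179.9, 0.11, -6.95], 'force': [0.12, -1.49, -2.73], 'torque': [-0.06, 0.18, -0.0], 'gripper_width': 49.12, 'gripper_force': 45.0}
```

View pics/c4.png

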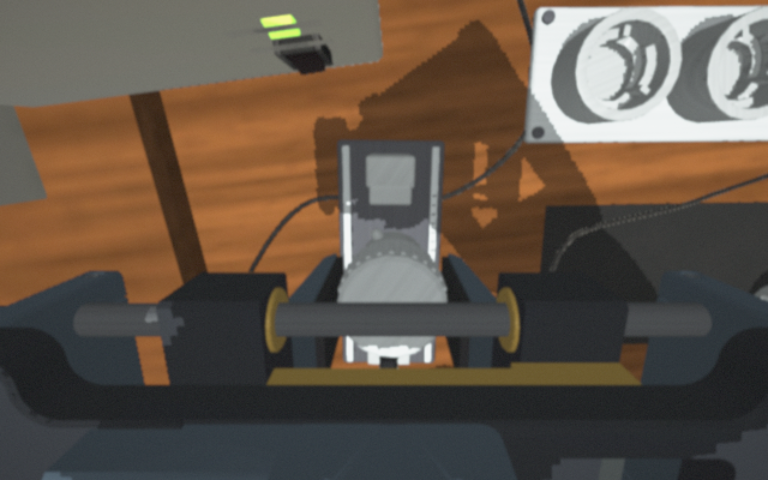

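Run:
```python
from h import *
import pickle; C=pickle.load(open('C2.pkl','rb'))
for u,v,z in((366,155,66),(415,155,66),(367,182,66),(415,182,66),(367,204,52),(415,204,52),(341,143,10),(444,143,10),(340,143,10)): print(u,v,np.round(p2w('wrist',u/1.2,v/1.2,z,C),1))
```

```text
366 155 [634.1 312.9  66. ]
415 155 [630.1 279.7  66. ]
367 182 [615.9 314.8  66. ]
415 182 [611.8 281.6  66. ]
367 204 [598.4 318.1  52. ]
415 204 [594.  282.6  52. ]
341 143 [644.9 336.2  10. ]
444 143 [634.6 251.5  10. ]
340 143 [645. 337.  10.]
```

Call:
move_arm([
  [45,[-0.03,0,-0.7],[0,0,-0.08]],
  [45,[0,0,-0.7],[0,0,0]],
  [45,[0,0,-0.7],[0,0,0]],
  [45,[0,0,-0.7],[0,0,0]],
  [45,[0,0,-0.4],[0,0,0]],
  [45,[0,0,-0.2],[0,0,0]],
  [45,[0,0,-0.08],[0,0,0]],
  [45,[0,0,0],[0,0,0]],
  [45,[0,0,0],[0,0,0]],
])

```text
time_s: 7.42
ee_pos: [570.5, 302.0, 61.0]
ee_rot: [-179.9, -0.1, -7.4]
force: [-0.4, 0.0, -2.6]
gripper_width: 48.8
gripper_force: 45.0
```

Call:
move_arm([
  [45,[0,0,-0.08],[0,0,0]],
  [45,[0,0,-0.06],[0,0,0]],
  [45,[0,0,0],[0,0,0]],
  [45,[0,0,0],[0,0,0]],
])

```text
time_s: 7.75
ee_pos: [570.4, 302.1, 57.4]
ee_rot: [-180.0, -0.1, -7.4]
force: [0.0, -0.3, 0.9]
gripper_width: 48.9
gripper_force: 45.0
```

Call:
move_arm([
  [91,[0,0,0],[0,0,0]],
  [91,[0,0,0],[0,0,0]],
  [91,[0,0,0],[0,0,0]],
  [91,[0,0,0],[0,0,0]],
  [91,[0,0,0.95],[0,0,0]],
  [91,[0,0,0.95],[0,0,0]],
  [91,[0,0,0.95],[0,0,0]],
  [91,[0,0,0.95],[0,0,0]],
  [91,[-0.82,0.11,0],[0,0,0]],
  [91,[-0.82,0.11,0],[0,0,0]],
  [91,[-0.82,0.11,0],[0,0,0]],
  [91,[-0.82,0.11,0],[0,0,0]],
  [91,[0,0,-0.7],[0,0,0]],
  [91,[0,0,-0.8],[0,0,0]],
  [91,[0,0,-0.8],[0,0,0]],
  [91,[0,0,-0.6],[0,0,0]],
  [91,[0,0,-0.2],[0,0,0]],
  [91,[0,0,0],[0,0,0]],
])

```text
time_s: 9.25
ee_pos: [487.0, 312.4, 72.7]
ee_rot: [179.9, 0.1, -7.4]
force: [-0.8, 0.4, 0.1]
gripper_width: 90.7
gripper_force: 0.0
```

Call:
move_arm([
  [8,[0,0,0],[0,0,0]],
  [8,[0,0,0],[0,0,0]],
  [8,[0,0,0],[0,0,0]],
  [8,[0,0,0],[0,0,0]],
  [8,[0,0,0],[0,0,0]],
  [8,[0,0,0],[0,0,0]],
  [8,[0,0,0],[0,0,0]],
  [8,[0,0,0],[0,0,0]],
  [8,[0,0,0],[0,0,0]],
  [8,[0,0,0],[0,0,0]],
], grip_force=30)

```text
time_s: 10.08
ee_pos: [487.8, 312.9, 74.0]
ee_rot: [180.0, 0.0, -7.4]
force: [-0.7, -0.6, 0.1]
gripper_width: 27.3
gripper_force: 0.0
```

Run:
```python
from h import *
st(); C=cam('wrist'); snap('wrist','w3')
```

```text
{'time_s': 10.08, 'qpos': [31.54, 25.62, 100.17, -0.01, 54.22, 128.92], 'ee_pos': [487.8, 312.86, 73.95], 'ee_rot': [179.99, 0.0, -7.38], 'force': [-0.7, -0.62, 0.08], 'torque': [-0.05, 0.19, -0.02], 'gripper_width': 27.27, 'gripper_force': 0.0}
```

View pics/w3.png

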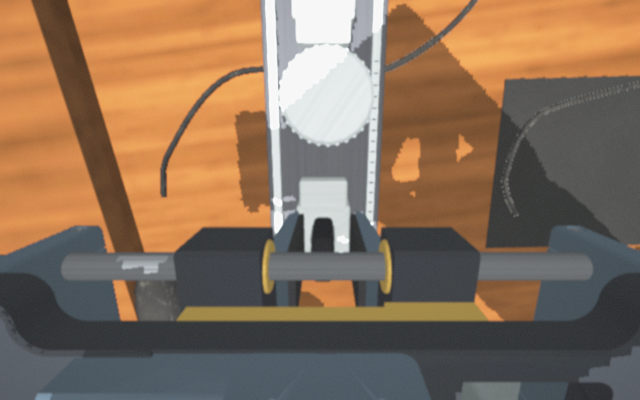

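Call:
move_arm([
  [8,[0,0,0],[0,0,0]],
  [8,[0,0,0],[0,0,0]],
  [8,[0,0,0],[0,0,0]],
  [8,[0,0,0],[0,0,0]],
  [8,[0,0,0],[0,0,0]],
  [8,[0.2,-0.025,0],[0,0,0]],
  [8,[0.2,-0.025,0],[0,0,0]],
  [8,[0.2,-0.025,0],[0,0,0]],
  [8,[0.2,-0.025,0],[0,0,0]],
  [8,[0,0,0],[0,0,0]],
  [8,[0,0,0],[0,0,0]],
])

```text
time_s: 11.05
ee_pos: [508.9, 312.4, 74.0]
ee_rot: [-179.8, -0.1, -7.4]
force: [1.8, 6.8, -3.7]
gripper_width: 11.8
gripper_force: 30.0
```

Call:
move_arm([
  [8,[0.08,0.05,0],[0,0,0]],
  [8,[0.08,0,0],[0,0,0]],
  [8,[0.08,0,0],[0,0,0]],
  [8,[0,0,0],[0,0,0]],
  [8,[0,0,0],[0,0,0]],
])

```text
time_s: 11.47
ee_pos: [513.7, 311.7, 73.9]
ee_rot: [-180.0, 0.0, -7.4]
force: [-2.4, 2.0, 0.8]
gripper_width: 12.1
gripper_force: 30.0
```

Call:
move_arm([
  [8,[0.06,-0.01,0],[0,0,0]],
  [8,[0.06,-0.01,0],[0,0,0]],
  [8,[0.04,0,0],[0,0,0]],
  [8,[0,0,0],[0,0,0]],
  [8,[0,0,0],[0,0,0]],
])

```text
time_s: 11.88
ee_pos: [515.1, 311.5, 73.9]
ee_rot: [180.0, 0.3, -7.4]
force: [-9.1, 4.5, 4.4]
gripper_width: 11.7
gripper_force: 30.0
```

Call:
move_arm([
  [8,[0.08,-0.01,0],[0,0,0]],
  [8,[0.08,-0.01,0],[0,0,0]],
  [8,[0,0,0],[0,0,0]],
  [8,[0,0,0],[0,0,0]],
  [8,[0,0,0],[0,0,0]],
])

```text
time_s: 12.3
ee_pos: [515.4, 311.5, 73.8]
ee_rot: [179.9, 0.7, -7.5]
force: [-18.1, 6.0, 8.6]
gripper_width: 11.8
gripper_force: 30.0
```

Call:
move_arm([
  [8,[0.08,-0.01,0],[0,0,0]],
  [8,[0,0,0],[0,0,0]],
  [8,[0,0,0],[0,0,0]],
  [8,[-0.4,0.052,0],[0,0,0]],
  [8,[-0.4,0.052,0],[0,0,0]],
  [8,[-0.4,0.052,0],[0,0,0]],
  [8,[-0.4,0.052,0],[0,0,0]],
  [8,[-0.4,0.052,0],[0,0,0]],
  [8,[0,0,0],[0,0,0]],
  [8,[0,0,0],[0,0,0]],
])

```text
time_s: 13.13
ee_pos: [472.6, 317.2, 73.9]
ee_rot: [180.0, 0.1, -7.4]
force: [-1.5, 4.1, -3.4]
gripper_width: 11.7
gripper_force: 30.0
```

Call:
move_arm([
  [60,[0,0,0],[0,0,0]],
  [60,[0,0,0],[0,0,0]],
  [60,[0,0,0],[0,0,0]],
  [60,[0,0,0],[0,0,0]],
  [91,[0,0,0.8],[0,0,0]],
  [91,[0,0,0.8],[0,0,0]],
  [91,[0,0,0.8],[0,0,0]],
  [91,[0,0,0.6],[0,0,0]],
  [91,[0.5,-0.06,0],[0,0,0]],
  [91,[0.5,-0.06,0],[0,0,0]],
  [91,[0,0,0],[0,0,0]],
  [91,[0,0,0],[0,0,0]],
], grip_force=45)

```text
time_s: 14.13
ee_pos: [499.2, 313.1, 147.2]
ee_rot: [179.9, 0.1, -7.5]
force: [0.0, -0.4, 0.4]
gripper_width: 88.5
gripper_force: 0.0
```

Run:
```python
from h import *
import pickle
st(); C=cam('wrist'); pickle.dump(C,open('C4.pkl','wb')); print(np.round([w2p('wrist',[574,301.7,82],C),w2p('wrist',[549,305,82],C)],1)); snap('wrist','w4',(230,0,430,200),3)
```

```text
{'time_s': 14.13, 'qpos': [30.98, 22.43, 93.41, -0.01, 64.33, 128.44], 'ee_pos': [499.2, 313.06, 147.23], 'ee_rot': [179.89, 0.13, -7.45], 'force': [0.03, -0.43, 0.39], 'torque': [-0.06, 0.16, -0.08], 'gripper_width': 88.53, 'gripper_force': 0.0}
[[329.1 112.1]
 [329.  145.5]]
```

View pics/w4.png

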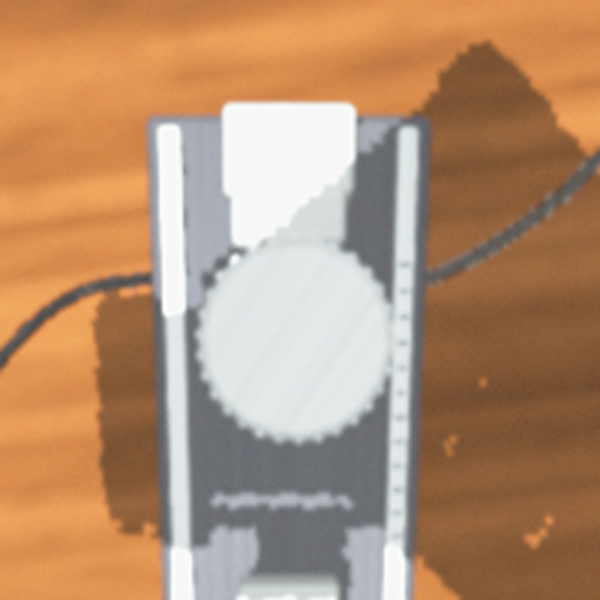

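Call:
move_arm([
  [91,[0.74,-0.11,0],[0,0,0]],
  [91,[0.74,-0.11,0],[0,0,0]],
  [91,[0.74,-0.11,0],[0,0,0]],
  [91,[0.73,-0.11,0],[0,0,0]],
  [91,[0,0,-0.8],[0,0,0]],
  [91,[0,0,-0.8],[0,0,0]],
  [91,[0,0,-0.8],[0,0,0]],
  [91,[0,0,-0.8],[0,0,0]],
  [91,[0,0,-0.34],[0,0,0]],
  [91,[0,0,0],[0,0,0]],
  [91,[0,0,0],[0,0,0]],
  [45,[0,0,0],[0,0,0]],
  [45,[0,0,0],[0,0,0]],
  [45,[0,0,0],[0,0,0]],
  [45,[0,0,0],[0,0,0]],
  [45,[0,0,0],[0,0,0]],
  [45,[0,0,0],[0,0,0]],
  [45,[0,0,0],[0,0,0]],
  [45,[0,0,0],[0,0,0]],
])

```text
time_s: 15.77
ee_pos: [572.6, 302.7, 60.7]
ee_rot: [180.0, -0.0, -7.4]
force: [0.2, -0.6, 2.4]
gripper_width: 48.9
gripper_force: 45.0
```

Call:
move_arm([
  [45,[0,0,1],[0,0,0]],
  [45,[0,0,1],[0,0,0]],
  [45,[0,0,1],[0,0,0]],
  [45,[0,0,1],[0,0,0]],
  [45,[0.16,-0.97,0],[0,0,0]],
  [45,[0.16,-0.97,0],[0,0,0]],
  [45,[0.16,-0.97,0],[0,0,0]],
  [45,[0.16,-0.97,0],[0,0,0]],
  [45,[0.16,-0.97,0],[0,0,0]],
  [45,[0.16,-0.97,0],[0,0,0]],
  [45,[0.16,-0.97,0],[0,0,0]],
  [45,[0,0,0],[0,0,0]],
  [45,[0,0,0],[0,0,0]],
  [45,[0,0,0],[0,0,0]],
])

```text
time_s: 16.93
ee_pos: [600.2, 133.4, 159.9]
ee_rot: [-180.0, 0.1, -7.4]
force: [-0.2, 0.2, -2.8]
gripper_width: 48.6
gripper_force: 45.0
```

Run:
```python
from h import *
import pickle
st(); C=cam('wrist'); pickle.dump(C,open('C5.pkl','wb'))
for n,p in enumerate([(670.8,126.4),(661,38.5),(651,-49.5),(641.3,-138)]): print(n,np.round(w2p('wrist',(*p,52),C),1),np.round(w2p('wrist',(p[0],p[1]+36,52),C),1))
im=grab_frame('wrist'); cv2.imwrite('pics/raw_w5.png',im); cv2.imwrite('pics/w5.png',cv2.resize(im[:260,200:560],None,fx=2.2,fy=2.2,interpolation=cv2.INTER_CUBIC))
```

```text
{'time_s': 16.93, 'qpos': [11.44, 24.0, 88.88, 0.04, 67.18, 108.83], 'ee_pos': [600.18, 133.42, 159.89], 'ee_rot': [-179.99, 0.07, -7.4], 'force': [-0.24, 0.25, -2.79], 'torque': [0.0, 0.19, 0.0], 'gripper_width': 48.61, 'gripper_force': 44.97}
0 [324.8 118.6] [285.5 123.9]
1 [422.8 116.8] [383.  122.1]
2 [521.3 115.2] [481.  120.5]
3 [620.7 113.1] [579.8 118.4]
```

View pics/w5.png

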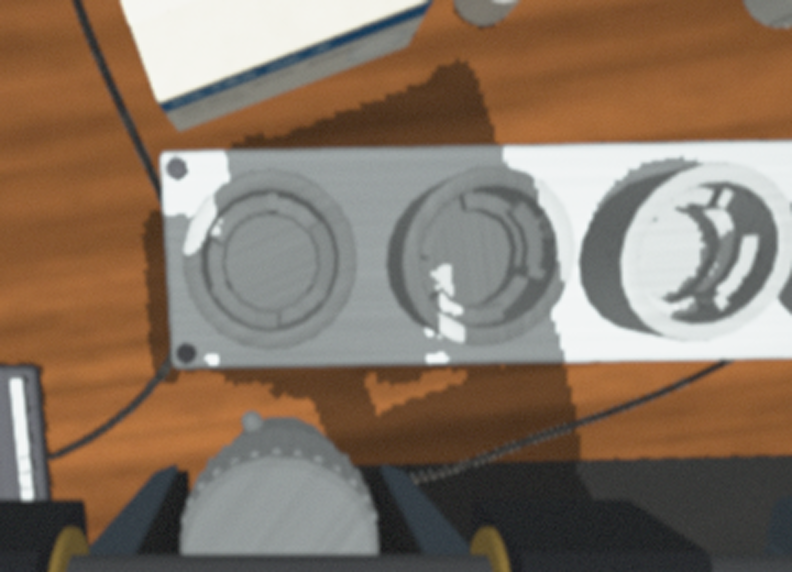

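Call:
move_arm([
  [45,[0.95,-0.07,0],[0,0,0]],
  [45,[0.95,-0.07,0],[0,0,0]],
  [45,[0.95,-0.08,0],[0,0,0]],
  [45,[0,0,0],[0,0,0]],
  [45,[0,0,-0.8],[0,0,0]],
  [45,[0,0,-0.8],[0,0,0]],
  [45,[0,0,-0.5],[0,0,0]],
  [45,[0,0,0],[0,0,0]],
  [45,[0,0,0],[0,0,0]],
])

```text
time_s: 17.73
ee_pos: [670.9, 128.6, 107.2]
ee_rot: [180.0, 0.1, -7.3]
force: [-0.2, -0.6, -3.0]
gripper_width: 49.1
gripper_force: 45.0
```

Call:
move_arm([
  [45,[0,0,-0.2],[0,0,0]],
  [45,[0,0,-0.2],[0,0,0]],
  [45,[0,0,-0.2],[0,0,0]],
  [45,[0,0,0],[0,0,0]],
  [45,[0,0,0],[0,0,0]],
])

```text
time_s: 18.15
ee_pos: [671.6, 127.6, 92.8]
ee_rot: [180.0, 0.0, -7.4]
force: [0.3, -0.6, -2.8]
gripper_width: 49.1
gripper_force: 45.0
```

Call:
move_arm([
  [45,[0,0,-0.16],[0,0,0]],
  [45,[0,0,-0.12],[0,0,0]],
  [45,[0,0,-0.12],[0,0,0]],
  [45,[0,0,0],[0,0,0]],
  [45,[0,0,0],[0,0,0]],
])

```text
time_s: 18.57
ee_pos: [671.6, 127.7, 82.6]
ee_rot: [180.0, 0.0, -7.4]
force: [-0.8, 0.9, -3.8]
gripper_width: 48.8
gripper_force: 45.0
```

Call:
move_arm([
  [45,[0,0,-0.1],[0,0,0]],
  [45,[0,0,-0.1],[0,0,0]],
  [45,[0,0,0],[0,0,0]],
  [45,[0,0,0],[0,0,0]],
])

```text
time_s: 18.9
ee_pos: [671.9, 127.8, 78.6]
ee_rot: [-180.0, -0.0, -7.4]
force: [-1.4, 0.9, 1.2]
gripper_width: 49.0
gripper_force: 45.0
```

Call:
move_arm([
  [45,[0,0,-0.08],[0,0,0]],
  [45,[0,0,0],[0,0,1]],
  [45,[0,0,0.01],[0,0,1]],
  [45,[0,0,0.01],[0,0,1]],
  [45,[0,0,0.01],[0,0,1]],
  [45,[0,0,0.01],[0,0,1]],
  [45,[0,0,0],[0,0,0]],
  [45,[0,0,0],[0,0,0]],
])

```text
time_s: 19.57
ee_pos: [672.2, 127.8, 80.0]
ee_rot: [-180.0, -0.1, 12.6]
force: [-5.1, 1.3, 11.8]
gripper_width: 48.7
gripper_force: 45.0
```

```bash
python3 -c "
from h import *
st()"
```

```text
{'time_s': 19.57, 'qpos': [9.8, 33.53, 84.45, 0.01, 61.88, 87.18], 'ee_pos': [672.18, 127.81, 80.02], 'ee_rot': [-180.0, -0.14, 12.62], 'force': [-5.08, 1.31, 11.8], 'torque': [-0.03, 1.2, -0.11], 'gripper_width': 48.71, 'gripper_force': 45.02}
```

Call:
move_arm([
  [45,[0,0,0.015],[0,0,1]],
  [45,[0,0,0.015],[0,0,1]],
  [45,[0,0,0.015],[0,0,1]],
  [45,[0,0,0.015],[0,0,1]],
  [45,[0,0,0.015],[0,0,1]],
  [45,[0,0,0],[0,0,0]],
  [45,[0,0,0],[0,0,0]],
])

```text
time_s: 20.15
ee_pos: [671.9, 127.8, 81.3]
ee_rot: [180.0, -0.1, 32.6]
force: [-4.1, 0.1, 10.3]
gripper_width: 48.7
gripper_force: 45.0
```

Call:
move_arm([
  [45,[0,0,0.013],[0,0,1]],
  [45,[0,0,0.013],[0,0,1]],
  [45,[0,0,0.013],[0,0,1]],
  [45,[0,0,0],[0,0,0]],
  [45,[0,0,0],[0,0,0]],
])

```text
time_s: 20.57
ee_pos: [671.0, 127.6, 79.2]
ee_rot: [-179.9, 0.1, 44.5]
force: [-3.5, 0.8, -2.4]
gripper_width: 48.5
gripper_force: 45.0
```

Call:
move_arm([
  [45,[0,0,-0.1],[0,0,1]],
  [45,[0,0,-0.12],[0,0,0]],
  [45,[0,0,-0.12],[0,0,0]],
  [45,[0,0,-0.1],[0,0,0]],
  [45,[0,0,-0.05],[0,0,0]],
  [45,[0,0,0],[0,0,0]],
  [45,[0,0,0],[0,0,0]],
])

```text
time_s: 21.15
ee_pos: [671.6, 127.6, 67.7]
ee_rot: [-180.0, 0.0, 48.6]
force: [-3.5, 0.2, -0.0]
gripper_width: 48.9
gripper_force: 45.0
```

Call:
move_arm([
  [45,[0,0,-0.06],[0,0,-1]],
  [45,[0,0,-0.02],[0,0,-1]],
  [45,[0,0,0],[0,0,-1]],
  [45,[0,0,0],[0,0,-1]],
  [45,[0,0,0],[0,0,-1]],
  [45,[0,0,-0.01],[0,0,-1]],
  [45,[0,0,-0.01],[0,0,-1]],
  [45,[0,0,-0.01],[0,0,-1]],
  [45,[0,0,0],[0,0,0]],
])

```text
time_s: 21.9
ee_pos: [671.9, 128.3, 66.3]
ee_rot: [-180.0, -0.1, 16.5]
force: [-4.3, 2.0, 6.2]
gripper_width: 49.0
gripper_force: 45.0
```

```bash
python3 -c "
from h import *
st()"
```

```text
{'time_s': 21.9, 'qpos': [9.82, 34.26, 85.27, 0.06, 60.39, 83.34], 'ee_pos': [671.94, 128.33, 66.31], 'ee_rot': [-179.96, -0.08, 16.45], 'force': [-4.29, 2.01, 6.24], 'torque': [0.23, 1.09, -0.07], 'gripper_width': 49.02, 'gripper_force': 44.99}
```

Sinking as expected. Continue clockwise.

Call:
move_arm([
  [45,[0,0,-0.014],[0,0,-1]],
  [45,[0,0,-0.014],[0,0,-1]],
  [45,[0,0,-0.014],[0,0,-1]],
  [45,[0,0,-0.014],[0,0,-1]],
  [45,[0,0,-0.014],[0,0,-1]],
  [45,[0,0,-0.014],[0,0,-1]],
  [45,[0,0,-0.014],[0,0,-1]],
  [45,[0,0,-0.014],[0,0,-1]],
  [45,[0,0,0],[0,0,0]],
])

```text
time_s: 22.65
ee_pos: [672.1, 128.8, 63.7]
ee_rot: [-179.9, -0.1, -15.6]
force: [-5.0, 2.4, 5.4]
gripper_width: 49.2
gripper_force: 45.0
```

```bash
python3 -c "
from h import *
st()"
```

```text
{'time_s': 22.65, 'qpos': [9.84, 34.4, 85.42, 0.11, 60.07, 115.34], 'ee_pos': [672.09, 128.82, 63.7], 'ee_rot': [-179.87, -0.06, -15.55], 'force': [-5.0, 2.36, 5.38], 'torque': [0.52, 1.05, -0.01], 'gripper_width': 49.16, 'gripper_force': 45.0}
```

Call:
move_arm([
  [45,[0,0,-0.013],[0,0,-1]],
  [45,[0,0,-0.013],[0,0,-1]],
  [45,[0,0,-0.013],[0,0,-1]],
  [45,[0,0,0],[0,0,0]],
])

```text
time_s: 22.98
ee_pos: [672.2, 128.3, 63.1]
ee_rot: [-179.9, -0.1, -27.3]
force: [-4.0, 1.2, 8.3]
gripper_width: 48.9
gripper_force: 45.0
```

```bash
python3 -c "
from h import *
st()"
```

```text
{'time_s': 22.98, 'qpos': [9.85, 34.43, 85.46, -0.01, 60.0, 127.18], 'ee_pos': [672.17, 128.31, 63.14], 'ee_rot': [-179.94, -0.09, -27.33], 'force': [-4.03, 1.22, 8.26], 'torque': [0.32, 1.15, 0.85], 'gripper_width': 48.9, 'gripper_force': 45.01}
```

Call:
move_arm([
  [45,[0,0,-0.02],[0,0,-1]],
  [45,[0,0,0],[0,0,-0.5]],
  [45,[0,0,0],[0,0,0]],
])

```text
time_s: 23.23
ee_pos: [673.8, 127.2, 63.1]
ee_rot: [-179.9, -0.3, -33.1]
force: [-2.2, -2.1, 6.5]
gripper_width: 48.7
gripper_force: 45.0
```

```bash
python3 -c "
from h import *
st()"
```

```text
{'time_s': 23.23, 'qpos': [9.81, 34.45, 85.42, -0.19, 59.82, 133.05], 'ee_pos': [673.79, 127.18, 63.13], 'ee_rot': [-179.91, -0.34, -33.14], 'force': [-2.21, -2.11, 6.49], 'torque': [-0.23, 0.6, 1.36], 'gripper_width': 48.75, 'gripper_force': 45.01}
```

Call:
move_arm([
  [91,[0,0,0],[0,0,0]],
  [91,[0,0,0],[0,0,0]],
  [91,[0,0,0],[0,0,0]],
  [91,[0,0,0],[0,0,0]],
  [91,[0,0,0],[0,0,0]],
  [91,[0,0,0.9],[0,0,0]],
  [91,[0,0,0.9],[0,0,0]],
  [91,[0,0,0.9],[0,0,1]],
  [91,[0,0,0.9],[0,0,1]],
  [91,[0,0,0],[0,0,1]],
  [91,[0,0,0],[0,0,1]],
  [91,[0,0,0],[0,0,1]],
  [91,[0,0,0],[0,0,1]],
  [91,[0,0,0],[0,0,0.45]],
])

```text
time_s: 24.4
ee_pos: [671.9, 127.6, 150.4]
ee_rot: [180.0, -0.0, -7.4]
force: [0.1, -0.3, 0.6]
gripper_width: 91.1
gripper_force: 0.0
```

```bash
cat >> h.py <<'E'
def heads(im=None,z=72,box=(280,200,445,290)):
    im=grab_frame('top') if im is None else im; C=cam('top')
    m=((im.min(2)>150)*255).astype('uint8'); k=np.zeros_like(m); x0,y0,x1,y1=box; k[y0:y1,x0:x1]=m[y0:y1,x0:x1]
    n,l,s,c=cv2.connectedComponentsWithStats(k)
    for i in range(1,n):
        if s[i,4]>60: print(s[i].tolist(),np.round(c[i],1),np.round(p2w('top',*c[i],z,C),1))
E
python3 - <<'E'
from h import *
st(); heads(cv2.imread('pics/raw_t1.png')); snap('top','t3'); heads(cv2.imread('pics/raw_t3.png'))
E
```

```text
{'time_s': 24.4, 'qpos': [9.79, 30.44, 79.3, -0.01, 70.26, 107.22], 'ee_pos': [671.91, 127.59, 150.35], 'ee_rot': [179.99, -0.01, -7.42], 'force': [0.12, -0.29, 0.62], 'torque': [-0.09, 0.18, -0.0], 'gripper_width': 91.06, 'gripper_force': 0.0}
[346, 200, 77, 9, 364] [394.7 202.6] [598.6 -95.7  72. ]
[337, 224, 18, 19, 273] [345.6 232.7] [518.3  34.8  72. ]
[408, 236, 19, 20, 278] [417.2 245.3] [ 485.9 -153.9   72. ]
[368, 250, 18, 19, 278] [376.4 258.8] [450.1 -46.3  72. ]
[363, 200, 60, 9, 338] [397.7 202.8] [ 598.1 -103.6   72. ]
[408, 237, 19, 18, 272] [417.3 245.4] [ 485.8 -154.    72. ]
```

Call:
move_arm([
  [91,[-0.8,-0.56,0.13],[0,0,0]],
  [91,[-0.8,-0.56,0.13],[0,0,0]],
  [91,[-0.8,-0.56,0.13],[0,0,0]],
  [91,[-0.8,-0.56,0.13],[0,0,0]],
  [91,[-0.8,-0.56,0.13],[0,0,0]],
  [91,[-0.8,-0.56,0.13],[0,0,0]],
  [91,[-0.8,-0.56,0.13],[0,0,0]],
  [91,[-0.8,-0.56,0.13],[0,0,0]],
  [91,[-0.8,-0.56,0.13],[0,0,0]],
  [91,[-0.8,-0.56,0.13],[0,0,0]],
  [91,[-0.8,-0.56,0.13],[0,0,0]],
  [91,[-0.8,-0.56,0.13],[0,0,0]],
  [91,[0,0,0],[0,0,0]],
  [91,[0,0,0],[0,0,0]],
])

```text
time_s: 25.62
ee_pos: [431.5, -40.8, 190.0]
ee_rot: [-180.0, -0.1, -7.7]
force: [1.5, -0.6, 0.5]
gripper_width: 90.9
gripper_force: 0.0
```

Run:
```python
from h import *
st(); C=cam('wrist'); snap('wrist','w6',(120,0,640,260),1.5)
import pickle; pickle.dump(C,open('C6.pkl','wb')); print(w2p('wrist',(450.5,-46.5,72),C),w2p('wrist',(486,-154,72),C),w2p('wrist',(671.7,127.9,85),C))
```

```text
{'time_s': 25.62, 'qpos': [-6.93, 6.54, 109.0, 0.01, 64.36, 90.78], 'ee_pos': [431.55, -40.82, 190.01], 'ee_rot': [-179.99, -0.09, -7.71], 'force': [1.52, -0.62, 0.47], 'torque': [-0.01, 0.12, -0.05], 'gripper_width': 90.89, 'gripper_force': 0.0}
(np.float64(330.27894249651087), np.float64(173.21368625774514)) (np.float64(438.8488822399794), np.float64(121.0210667029344)) (np.float64(69.9940442514852), np.float64(-73.64562076923238))
```

View pics/w6.png

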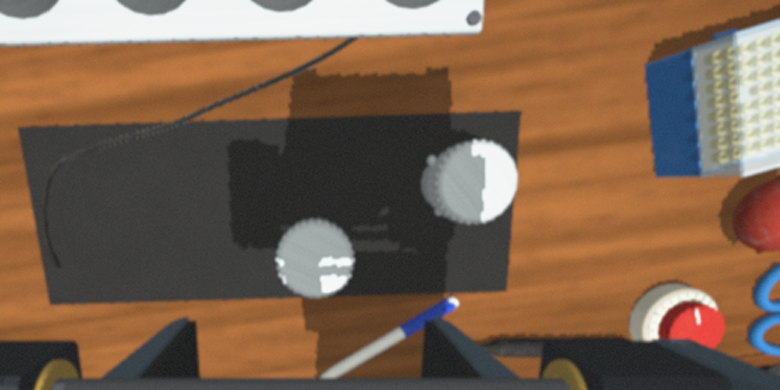

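Call:
move_arm([
  [80,[0.77,-0.23,0],[0,0,0.1]],
  [80,[0,0,-0.95],[0,0,0]],
  [80,[0,0,-0.95],[0,0,0]],
  [80,[0,0,-0.95],[0,0,0]],
  [80,[0,0,-0.95],[0,0,0]],
  [80,[0,0,-0.95],[0,0,0]],
  [80,[0,0,-0.6],[0,0,0]],
  [80,[0,0,-0.36],[0,0,0]],
  [80,[0,0,0],[0,0,0]],
  [80,[0,0,0],[0,0,0]],
  [45,[0,0,0],[0,0,0]],
  [45,[0,0,0],[0,0,0]],
  [45,[0,0,0],[0,0,0]],
  [45,[0,0,0],[0,0,0]],
  [45,[0,0,0],[0,0,0]],
  [45,[0,0,0],[0,0,0]],
], grip_force=45)

```text
time_s: 27.0
ee_pos: [451.4, -46.3, 47.3]
ee_rot: [180.0, -0.1, -7.2]
force: [-0.2, -1.0, 2.8]
gripper_width: 49.3
gripper_force: 45.0
```

Call:
move_arm([
  [45,[0,0,1],[0,0,0]],
  [45,[0,0,1],[0,0,0]],
  [45,[0,0,1],[0,0,0]],
  [45,[0,0,1],[0,0,0]],
  [45,[0.34,1,0],[0,0,0]],
  [45,[0.34,1,0],[0,0,0]],
  [45,[0.34,1,0],[0,0,0]],
  [45,[0.34,1,0],[0,0,0]],
  [45,[0.34,1,0],[0,0,0]],
  [45,[0.34,1,0],[0,0,0]],
  [45,[0.34,1,0],[0,0,0]],
  [45,[0.34,1,0],[0,0,0]],
  [45,[0.34,1,0],[0,0,0]],
  [45,[0.34,1,0],[0,0,0]],
  [45,[0.34,1,0],[0,0,0]],
  [45,[0.34,1,0],[0,0,0]],
  [45,[0.34,1,0],[0,0,0]],
  [45,[0.3,1,0],[0,0,0]],
  [45,[0,0,0],[0,0,0]],
  [45,[0,0,0],[0,0,0]],
])

```text
time_s: 28.67
ee_pos: [568.5, 304.7, 145.4]
ee_rot: [179.9, 0.1, -7.1]
force: [-0.7, -1.1, -3.7]
gripper_width: 48.9
gripper_force: 45.0
```

Call:
move_arm([
  [45,[0,0,-0.7],[0,0,-0.06]],
  [45,[0,0,-0.7],[0,0,0]],
  [45,[0,0,-0.7],[0,0,0]],
  [45,[0,0,-0.7],[0,0,0]],
  [45,[0,0,-0.4],[0,0,0]],
  [45,[0,0,-0.2],[0,0,0]],
  [45,[0,0,-0.16],[0,0,0]],
  [45,[0,0,-0.04],[0,0,0]],
  [45,[0,0,0],[0,0,0]],
  [45,[0,0,0],[0,0,0]],
])

```text
time_s: 29.5
ee_pos: [569.6, 304.1, 57.6]
ee_rot: [-179.9, -0.1, -7.4]
force: [0.1, -0.3, -3.0]
gripper_width: 49.4
gripper_force: 45.0
```

Call:
move_arm([
  [45,[0,0,-0.04],[0,0,0]],
  [45,[0,0,0],[0,0,0]],
  [45,[0,0,0],[0,0,0]],
])

```text
time_s: 29.75
ee_pos: [569.7, 304.1, 57.3]
ee_rot: [-179.9, -0.1, -7.4]
force: [-0.2, -0.8, 6.1]
gripper_width: 48.9
gripper_force: 45.0
```

Call:
move_arm([
  [91,[0,0,0],[0,0,0]],
  [91,[0,0,0],[0,0,0]],
  [91,[0,0,0],[0,0,0]],
  [91,[0,0,0],[0,0,0]],
  [91,[0,0,0.95],[0,0,0]],
  [91,[0,0,0.95],[0,0,0]],
  [91,[0,0,0.95],[0,0,0]],
  [91,[0,0,0.95],[0,0,0]],
  [91,[-0.97,0.13,0],[0,0,0]],
  [91,[-0.97,0.13,0],[0,0,0]],
  [91,[-0.97,0.14,0],[0,0,0]],
  [91,[-0.97,0.14,0],[0,0,0]],
  [91,[0,0,0],[0,0,0]],
  [91,[0,0,-0.7],[0,0,0]],
  [91,[0,0,-0.8],[0,0,0]],
  [91,[0,0,-0.8],[0,0,0]],
  [91,[0,0,-0.6],[0,0,0]],
  [91,[0,0,-0.15],[0,0,0]],
  [91,[0,0,0],[0,0,0]],
])

```text
time_s: 31.33
ee_pos: [471.8, 317.0, 73.3]
ee_rot: [179.9, 0.1, -7.4]
force: [-0.0, -0.2, 0.5]
gripper_width: 91.1
gripper_force: 0.0
```

Call:
move_arm([
  [8,[0,0,0],[0,0,0]],
  [8,[0,0,0],[0,0,0]],
  [8,[0,0,0],[0,0,0]],
  [8,[0,0,0],[0,0,0]],
  [8,[0,0,0],[0,0,0]],
  [8,[0,0,0],[0,0,0]],
  [8,[0,0,0],[0,0,0]],
  [8,[0,0,0],[0,0,0]],
  [8,[0,0,0],[0,0,0]],
  [8,[0,0,0],[0,0,0]],
  [8,[0,0,0],[0,0,0]],
  [8,[0,0,0],[0,0,0]],
  [8,[0,0,0],[0,0,0]],
  [8,[0,0,0],[0,0,0]],
], grip_force=30)

```text
time_s: 32.5
ee_pos: [472.0, 317.3, 74.5]
ee_rot: [180.0, 0.0, -7.4]
force: [-0.8, 0.1, 0.2]
gripper_width: 11.6
gripper_force: 30.0
```

Call:
move_arm([
  [8,[0.28,-0.036,0],[0,0,0]],
  [8,[0.28,-0.036,0],[0,0,0]],
  [8,[0.28,-0.036,0],[0,0,0]],
  [8,[0.28,-0.036,0],[0,0,0]],
  [8,[0.28,-0.036,0],[0,0,0]],
  [8,[0.15,-0.02,0],[0,0,0]],
  [8,[0.1,-0.013,0],[0,0,0]],
  [8,[0.1,-0.013,0],[0,0,0]],
  [8,[0.1,-0.013,0],[0,0,0]],
  [8,[0.1,-0.013,0],[0,0,0]],
  [8,[0,0,0],[0,0,0]],
  [8,[0,0,0],[0,0,0]],
])

```text
time_s: 33.5
ee_pos: [514.8, 311.6, 74.4]
ee_rot: [179.9, 0.7, -7.5]
force: [-16.9, 2.9, 9.3]
gripper_width: 11.7
gripper_force: 30.0
```

Add a bit more, then open 43 mm.

Call:
move_arm([
  [8,[0.1,-0.01,0],[0,0,0]],
  [8,[0.08,-0.01,0],[0,0,0]],
  [8,[0,0,0],[0,0,0]],
  [8,[0,0,0],[0,0,0]],
])

```text
time_s: 33.83
ee_pos: [515.3, 311.5, 74.3]
ee_rot: [179.8, 1.2, -7.5]
force: [-25.4, 5.4, 14.2]
gripper_width: 12.0
gripper_force: 30.0
```

Call:
move_arm([
  [8,[-0.43,0.055,0],[0,0,0]],
  [8,[-0.43,0.055,0],[0,0,0]],
  [8,[-0.43,0.055,0],[0,0,0]],
  [8,[-0.43,0.055,0],[0,0,0]],
  [8,[-0.4,0.052,0],[0,0,0]],
  [8,[0,0,0],[0,0,0]],
  [8,[0,0,0],[0,0,0]],
])

```text
time_s: 34.42
ee_pos: [471.0, 317.5, 74.4]
ee_rot: [180.0, 0.1, -7.4]
force: [-1.0, -0.9, -1.1]
gripper_width: 12.2
gripper_force: 30.0
```

Call:
move_arm([
  [60,[0,0,0],[0,0,0]],
  [60,[0,0,0],[0,0,0]],
  [60,[0,0,0],[0,0,0]],
  [60,[0,0,0],[0,0,0]],
  [91,[0,0,0.8],[0,0,0]],
  [91,[0,0,0.8],[0,0,0]],
  [91,[0,0,0.8],[0,0,0]],
  [91,[0,0,0.8],[0,0,0]],
  [91,[0.82,-0.11,0],[0,0,0]],
  [91,[0.82,-0.11,0],[0,0,0]],
  [91,[0.82,-0.11,0],[0,0,0]],
  [91,[0.82,-0.11,0],[0,0,0]],
  [91,[0.8,-0.11,0],[0,0,0]],
  [91,[0,0,0],[0,0,0]],
  [91,[0,0,-0.8],[0,0,0]],
  [91,[0,0,-0.8],[0,0,0]],
  [91,[0,0,-0.8],[0,0,0]],
  [91,[0,0,-0.8],[0,0,0]],
  [91,[0,0,-0.54],[0,0,0]],
  [91,[0,0,0],[0,0,0]],
], grip_force=45)

```text
time_s: 36.08
ee_pos: [571.6, 302.6, 57.7]
ee_rot: [179.8, 0.4, -7.4]
force: [-1.1, -0.4, -0.2]
gripper_width: 91.0
gripper_force: 0.0
```

Call:
move_arm([
  [45,[0,0,0],[0,0,0]],
  [45,[0,0,0],[0,0,0]],
  [45,[0,0,0],[0,0,0]],
  [45,[0,0,0],[0,0,0]],
  [45,[0,0,0],[0,0,0]],
  [45,[0,0,0],[0,0,0]],
  [45,[0,0,0],[0,0,0]],
  [45,[0,0,0],[0,0,0]],
])

```text
time_s: 36.75
ee_pos: [574.5, 303.6, 61.5]
ee_rot: [-180.0, -0.0, -7.4]
force: [-0.8, -1.4, 1.7]
gripper_width: 49.0
gripper_force: 45.0
```

Call:
move_arm([
  [45,[0,0,1],[0,0,0]],
  [45,[0,0,1],[0,0,0]],
  [45,[0,0,1],[0,0,0]],
  [45,[0,0,1],[0,0,0]],
  [45,[0.32,-0.96,0],[0,0,0]],
  [45,[0.32,-0.96,0],[0,0,0]],
  [45,[0.32,-0.96,0],[0,0,0]],
  [45,[0.32,-0.96,0],[0,0,0]],
  [45,[0.32,-0.96,0],[0,0,0]],
  [45,[0.32,-0.96,0],[0,0,0]],
  [45,[0.32,-0.96,0],[0,0,0]],
  [45,[0.32,-0.96,0],[0,0,0]],
  [45,[0.32,-0.96,0],[0,0,0]],
  [45,[0.32,-0.96,0],[0,0,0]],
  [45,[0.32,-0.96,0],[0,0,0]],
  [45,[0,0,0],[0,0,0]],
  [45,[0,0,0],[0,0,0]],
])

```text
time_s: 38.17
ee_pos: [662.0, 38.3, 159.9]
ee_rot: [180.0, 0.1, -7.6]
force: [-0.5, -0.1, -3.7]
gripper_width: 49.1
gripper_force: 45.0
```

Run:
```python
from h import *
st(); snap('top','t4'); heads(cv2.imread('pics/raw_t4.png'))
```

```text
{'time_s': 38.17, 'qpos': [2.31, 28.28, 81.67, 0.01, 70.18, 99.87], 'ee_pos': [662.03, 38.28, 159.9], 'ee_rot': [179.99, 0.12, -7.56], 'force': [-0.5, -0.09, -3.68], 'torque': [0.03, 0.19, 0.01], 'gripper_width': 49.08, 'gripper_force': 44.99}
[407, 200, 16, 9, 122] [414.8 203.7] [ 596.  -148.9   72. ]
[410, 237, 17, 18, 261] [417.6 245.4] [ 485.7 -154.9   72. ]
```

Call:
move_arm([
  [45,[0,0.02,-0.8],[0,0,0]],
  [45,[0,0,-0.8],[0,0,0]],
  [45,[0,0,-0.5],[0,0,0]],
  [45,[0,0,-0.2],[0,0,0]],
  [45,[0,0,-0.2],[0,0,0]],
  [45,[0,0,-0.16],[0,0,0]],
  [45,[0,0,-0.12],[0,0,0]],
  [45,[0,0,0],[0,0,0]],
  [45,[0,0,0],[0,0,0]],
])

```text
time_s: 38.97
ee_pos: [662.6, 40.2, 92.1]
ee_rot: [-180.0, -0.0, -7.4]
force: [-0.9, -0.4, -2.4]
gripper_width: 49.1
gripper_force: 45.0
```

Call:
move_arm([
  [45,[0,-0.02,-0.12],[0,0,0]],
  [45,[0,0,-0.12],[0,0,0]],
  [45,[0,0,0],[0,0,0]],
  [45,[0,0,0],[0,0,0]],
])

```text
time_s: 39.3
ee_pos: [662.2, 39.5, 85.3]
ee_rot: [180.0, 0.0, -7.4]
force: [-0.4, -0.3, -2.4]
gripper_width: 48.9
gripper_force: 45.0
```

Call:
move_arm([
  [45,[0,0,-0.1],[0,0,0]],
  [45,[0,0,-0.04],[0,0,0]],
  [45,[0,0,0],[0,0,0]],
  [45,[0,0,0],[0,0,0]],
])

```text
time_s: 39.63
ee_pos: [662.3, 39.6, 82.0]
ee_rot: [180.0, 0.0, -7.4]
force: [0.3, -0.0, -3.0]
gripper_width: 49.1
gripper_force: 45.0
```

Call:
move_arm([
  [45,[0,0,-0.1],[0,0,0]],
  [45,[0,0,-0.06],[0,0,0]],
  [45,[0,0,0],[0,0,0]],
  [45,[0,0,0],[0,0,0]],
])

```text
time_s: 39.97
ee_pos: [663.0, 39.5, 81.0]
ee_rot: [-180.0, -0.2, -7.4]
force: [-3.3, -0.9, 10.5]
gripper_width: 49.0
gripper_force: 45.0
```

Call:
move_arm([
  [45,[0,0,0.012],[0,0,1]],
  [45,[0,0,0.012],[0,0,1]],
  [45,[0,0,0.012],[0,0,1]],
  [45,[0,0,0.012],[0,0,1]],
  [45,[0,0,0.012],[0,0,1]],
  [45,[0,0,0],[0,0,0]],
])

```text
time_s: 40.47
ee_pos: [664.1, 39.2, 82.3]
ee_rot: [179.9, -0.3, 12.7]
force: [-0.7, -1.0, 7.8]
gripper_width: 48.4
gripper_force: 45.0
```

Call:
move_arm([
  [45,[0,0,0.013],[0,0,1]],
  [45,[0,0,0.013],[0,0,1]],
  [45,[0,0,0.013],[0,0,1]],
  [45,[0,0,0],[0,0,0]],
])

```text
time_s: 40.8
ee_pos: [662.4, 39.6, 80.7]
ee_rot: [180.0, -0.0, 24.6]
force: [-0.5, 0.2, -3.1]
gripper_width: 49.0
gripper_force: 45.0
```

Call:
move_arm([
  [45,[0,0,-0.1],[0,0,1]],
  [45,[0,0,-0.12],[0,0,0]],
  [45,[0,0,-0.12],[0,0,0]],
  [45,[0,0,-0.1],[0,0,0]],
  [45,[0,0,-0.07],[0,0,0]],
  [45,[0,0,0],[0,0,0]],
  [45,[0,0,0],[0,0,0]],
])

```text
time_s: 41.38
ee_pos: [662.4, 39.7, 68.6]
ee_rot: [180.0, -0.0, 28.5]
force: [-1.4, 1.0, 3.9]
gripper_width: 48.7
gripper_force: 45.0
```

Call:
move_arm([
  [45,[0,0,-0.02],[0,0,-1]],
  [45,[0,0,0],[0,0,-1]],
  [45,[0,0,0],[0,0,-1]],
  [45,[0,0,0],[0,0,-1]],
  [45,[0,0,-0.01],[0,0,-1]],
  [45,[0,0,-0.01],[0,0,-1]],
  [45,[0,0,-0.013],[0,0,-1]],
  [45,[0,0,-0.013],[0,0,-1]],
  [45,[0,0,0],[0,0,0]],
])

```text
time_s: 42.13
ee_pos: [663.1, 39.8, 67.2]
ee_rot: [-180.0, -0.1, -3.5]
force: [-0.3, 0.3, 5.0]
gripper_width: 48.9
gripper_force: 45.0
```

Call:
move_arm([
  [45,[0,0,-0.014],[0,0,-1]],
  [45,[0,0,-0.014],[0,0,-1]],
  [45,[0,0,-0.014],[0,0,-1]],
  [45,[0,0,-0.014],[0,0,-1]],
  [45,[0,0,-0.014],[0,0,-1]],
  [45,[0,0,-0.014],[0,0,-1]],
  [45,[0,0,-0.014],[0,0,-1]],
  [45,[0,0,-0.014],[0,0,-1]],
  [45,[0,0,0],[0,0,0]],
])

```text
time_s: 42.88
ee_pos: [662.8, 38.8, 64.6]
ee_rot: [180.0, -0.1, -35.4]
force: [-2.0, -2.4, 6.6]
gripper_width: 48.7
gripper_force: 45.0
```

```bash
python3 -c "
from h import *
st()"
```

```text
{'time_s': 42.88, 'qpos': [2.41, 32.72, 88.54, -0.11, 58.65, 127.91], 'ee_pos': [662.76, 38.84, 64.57], 'ee_rot': [179.98, -0.12, -35.45], 'force': [-2.04, -2.43, 6.6], 'torque': [-0.52, 0.53, -0.09], 'gripper_width': 48.67, 'gripper_force': 45.01}
```

Call:
move_arm([
  [45,[0,0,-0.013],[0,0,-1]],
  [45,[0,0,-0.013],[0,0,-1]],
  [45,[0,0,-0.013],[0,0,-1]],
  [45,[0,0,0],[0,0,-0.5]],
  [45,[0,0,0],[0,0,0]],
])

```text
time_s: 43.3
ee_pos: [663.2, 37.2, 64.1]
ee_rot: [179.9, -0.3, -49.1]
force: [-0.8, -5.5, 9.0]
gripper_width: 48.7
gripper_force: 45.0
```

```bash
python3 -c "
from h import *
st()"
```

```text
{'time_s': 43.3, 'qpos': [2.38, 32.75, 88.55, -0.37, 58.56, 141.63], 'ee_pos': [663.22, 37.21, 64.13], 'ee_rot': [179.91, -0.34, -49.06], 'force': [-0.75, -5.47, 9.05], 'torque': [-1.06, 0.62, 1.27], 'gripper_width': 48.72, 'gripper_force': 45.03}
```

Call:
move_arm([
  [91,[0,0,0],[0,0,0]],
  [91,[0,0,0],[0,0,0]],
  [91,[0,0,0],[0,0,0]],
  [91,[0,0,0],[0,0,0]],
  [91,[0,0,0],[0,0,0]],
  [91,[0,0,0.9],[0,0,0]],
  [91,[0,0,0.9],[0,0,0]],
  [91,[0,0,0.9],[0,0,1]],
  [91,[0,0,0.9],[0,0,1]],
  [91,[-0.5,0,0.5],[0,0,1]],
  [91,[-0.9,-0.6,0.5],[0,0,1]],
  [91,[-0.9,-0.9,0.5],[0,0,1]],
  [91,[-0.9,-0.9,0],[0,0,1]],
  [91,[-0.9,-0.9,0],[0,0,1]],
  [91,[-0.9,-0.9,0],[0,0,1]],
  [91,[-0.9,-0.9,0],[0,0,1]],
  [91,[-0.9,-0.9,0],[0,0,1]],
  [91,[-0.7,-0.9,0],[0,0,0.45]],
  [91,[0,0,0],[0,0,0]],
  [91,[0,0,0],[0,0,0]],
])

```text
time_s: 44.97
ee_pos: [474.4, -133.5, 190.1]
ee_rot: [-180.0, -0.0, -7.8]
force: [0.0, -0.2, -0.8]
gripper_width: 91.1
gripper_force: 0.0
```

Run:
```python
from h import *
st(); C=cam('wrist'); snap('wrist','w7',(120,0,640,260),1.5)
import pickle; pickle.dump(C,open('C7.pkl','wb')); print(w2p('wrist',(485.8,-154.4,72),C))
```

```text
{'time_s': 44.97, 'qpos': [-17.07, 11.92, 102.23, 0.03, 65.81, 80.7], 'ee_pos': [474.37, -133.5, 190.05], 'ee_rot': [-179.98, -0.04, -7.78], 'force': [0.01, -0.23, -0.81], 'torque': [0.01, 0.09, -0.02], 'gripper_width': 91.11, 'gripper_force': 0.0}
(np.float64(346.5845157361782), np.float64(178.49981178075643))
```

View pics/w7.png

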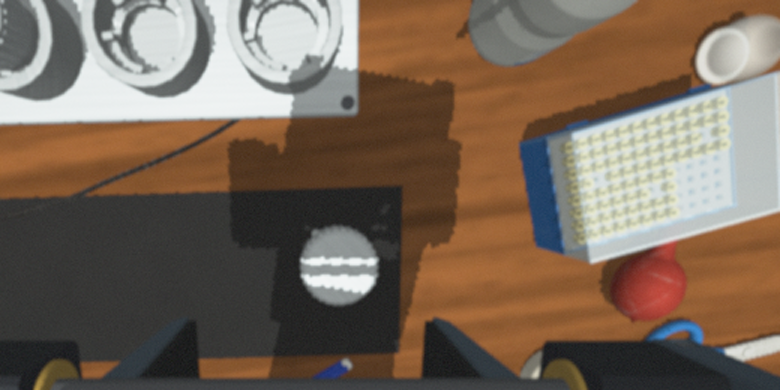

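Call:
move_arm([
  [80,[0.49,-0.82,0],[0,0,0.1]],
  [80,[0,0,-0.95],[0,0,0]],
  [80,[0,0,-0.95],[0,0,0]],
  [80,[0,0,-0.95],[0,0,0]],
  [80,[0,0,-0.95],[0,0,0]],
  [80,[0,0,-0.95],[0,0,0]],
  [80,[0,0,-0.6],[0,0,0]],
  [80,[0,0,-0.36],[0,0,0]],
  [80,[0,0,0],[0,0,0]],
  [80,[0,0,0],[0,0,0]],
  [45,[0,0,0],[0,0,0]],
  [45,[0,0,0],[0,0,0]],
  [45,[0,0,0],[0,0,0]],
  [45,[0,0,0],[0,0,0]],
  [45,[0,0,0],[0,0,0]],
  [45,[0,0,0],[0,0,0]],
  [45,[0,0,0],[0,0,0]],
], grip_force=45)

```text
time_s: 46.43
ee_pos: [487.4, -153.7, 47.6]
ee_rot: [180.0, -0.1, -7.2]
force: [-0.6, -1.0, 4.4]
gripper_width: 49.3
gripper_force: 45.0
```

Call:
move_arm([
  [45,[0,0,1],[0,0,0]],
  [45,[0,0,1],[0,0,0]],
  [45,[0,0,1],[0,0,0]],
  [45,[0,0,1],[0,0,0]],
  [45,[0.18,1,0],[0,0,0]],
  [45,[0.18,1,0],[0,0,0]],
  [45,[0.18,1,0],[0,0,0]],
  [45,[0.18,1,0],[0,0,0]],
  [45,[0.18,1,0],[0,0,0]],
  [45,[0.18,1,0],[0,0,0]],
  [45,[0.18,1,0],[0,0,0]],
  [45,[0.18,1,0],[0,0,0]],
  [45,[0.18,1,0],[0,0,0]],
  [45,[0.18,1,0],[0,0,0]],
  [45,[0.18,1,0],[0,0,0]],
  [45,[0.18,1,0],[0,0,0]],
  [45,[0,0,0],[0,0,0]],
  [45,[0,0,0],[0,0,0]],
])

```text
time_s: 47.93
ee_pos: [540.3, 147.5, 145.9]
ee_rot: [179.9, 0.1, -7.1]
force: [0.0, 0.0, -3.2]
gripper_width: 49.1
gripper_force: 45.0
```

Call:
move_arm([
  [45,[0.16,0.89,0],[0,0,0]],
  [45,[0.16,0.89,0],[0,0,0]],
  [45,[0.16,0.89,0],[0,0,0]],
  [45,[0.16,0.89,0],[0,0,0]],
  [45,[0.16,0.89,0],[0,0,0]],
  [45,[0.16,0.89,0],[0,0,0]],
  [45,[0.16,0.89,0],[0,0,0]],
  [45,[0,0,0],[0,0,0]],
  [45,[0,0,0],[0,0,0]],
  [45,[0,0,0],[0,0,0]],
])

```text
time_s: 48.77
ee_pos: [568.5, 300.8, 146.3]
ee_rot: [179.9, 0.1, -7.3]
force: [0.0, -0.2, -3.3]
gripper_width: 49.0
gripper_force: 45.0
```

Call:
move_arm([
  [45,[0.03,0.1,-0.7],[0,0,-0.04]],
  [45,[0,0,-0.7],[0,0,0]],
  [45,[0,0,-0.7],[0,0,0]],
  [45,[0,0,-0.7],[0,0,0]],
  [45,[0,0,-0.4],[0,0,0]],
  [45,[0,0,-0.2],[0,0,0]],
  [45,[0,0,-0.16],[0,0,0]],
  [45,[0,0,-0.04],[0,0,0]],
  [45,[0,0,0],[0,0,0]],
  [45,[0,0,0],[0,0,0]],
])

```text
time_s: 49.6
ee_pos: [570.4, 305.1, 58.0]
ee_rot: [-179.9, -0.1, -7.4]
force: [-0.1, -0.8, -2.8]
gripper_width: 49.0
gripper_force: 45.0
```

Call:
move_arm([
  [45,[-0.02,-0.03,-0.06],[0,0,0]],
  [45,[0,0,0],[0,0,0]],
  [45,[0,0,0],[0,0,0]],
])

```text
time_s: 49.85
ee_pos: [570.4, 305.0, 57.6]
ee_rot: [-179.9, -0.2, -7.4]
force: [-0.8, 1.0, 6.1]
gripper_width: 49.1
gripper_force: 45.0
```

Call:
move_arm([
  [91,[0,0,0],[0,0,0]],
  [91,[0,0,0],[0,0,0]],
  [91,[0,0,0],[0,0,0]],
  [91,[0,0,0],[0,0,0]],
  [91,[0,0,0.95],[0,0,0]],
  [91,[0,0,0.95],[0,0,0]],
  [91,[0,0,0.95],[0,0,0]],
  [91,[0,0,0.95],[0,0,0]],
  [91,[-0.98,0.12,0],[0,0,0]],
  [91,[-0.98,0.12,0],[0,0,0]],
  [91,[-0.98,0.13,0],[0,0,0]],
  [91,[-0.98,0.13,0],[0,0,0]],
  [91,[0,0,0],[0,0,0]],
  [91,[0,0,-0.7],[0,0,0]],
  [91,[0,0,-0.8],[0,0,0]],
  [91,[0,0,-0.8],[0,0,0]],
  [91,[0,0,-0.6],[0,0,0]],
  [91,[0,0,-0.15],[0,0,0]],
  [91,[0,0,0],[0,0,0]],
])

```text
time_s: 51.43
ee_pos: [471.0, 316.2, 73.1]
ee_rot: [179.9, 0.1, -7.4]
force: [-0.5, -0.4, 0.4]
gripper_width: 91.0
gripper_force: 0.0
```

Call:
move_arm([
  [8,[0,0,0],[0,0,0]],
  [8,[0,0,0],[0,0,0]],
  [8,[0,0,0],[0,0,0]],
  [8,[0,0,0],[0,0,0]],
  [8,[0,0,0],[0,0,0]],
  [8,[0,0,0],[0,0,0]],
  [8,[0,0,0],[0,0,0]],
  [8,[0,0,0],[0,0,0]],
  [8,[0,0,0],[0,0,0]],
  [8,[0,0,0],[0,0,0]],
  [8,[0,0,0],[0,0,0]],
  [8,[0,0,0],[0,0,0]],
  [8,[0,0,0],[0,0,0]],
  [8,[0,0,0],[0,0,0]],
], grip_force=30)

```text
time_s: 52.6
ee_pos: [471.4, 317.4, 74.3]
ee_rot: [-179.9, -0.0, -7.4]
force: [0.2, 3.6, -2.6]
gripper_width: 12.1
gripper_force: 30.0
```

Call:
move_arm([
  [8,[0.28,-0.036,0],[0,0,0]],
  [8,[0.28,-0.036,0],[0,0,0]],
  [8,[0.28,-0.036,0],[0,0,0]],
  [8,[0.28,-0.036,0],[0,0,0]],
  [8,[0.28,-0.036,0],[0,0,0]],
  [8,[0.18,-0.02,0],[0,0,0]],
  [8,[0.1,-0.013,0],[0,0,0]],
  [8,[0.1,-0.013,0],[0,0,0]],
  [8,[0.1,-0.013,0],[0,0,0]],
  [8,[0.1,-0.013,0],[0,0,0]],
  [8,[0,0,0],[0,0,0]],
  [8,[0,0,0],[0,0,0]],
])

```text
time_s: 53.6
ee_pos: [515.8, 311.4, 74.2]
ee_rot: [180.0, 0.6, -7.5]
force: [-14.6, 8.3, 5.6]
gripper_width: 12.0
gripper_force: 30.0
```

Call:
move_arm([
  [8,[0.1,0,0],[0,0,0]],
  [8,[0.1,0,0],[0,0,0]],
  [8,[0,0,0],[0,0,0]],
  [8,[0,0,0],[0,0,0]],
])

```text
time_s: 53.93
ee_pos: [516.3, 311.3, 74.1]
ee_rot: [179.9, 1.1, -7.5]
force: [-24.3, 9.3, 11.4]
gripper_width: 12.0
gripper_force: 30.0
```

Call:
move_arm([
  [8,[-0.43,0.055,0],[0,0,0]],
  [8,[-0.43,0.055,0],[0,0,0]],
  [8,[-0.43,0.055,0],[0,0,0]],
  [8,[-0.43,0.055,0],[0,0,0]],
  [8,[-0.42,0.052,0],[0,0,0]],
  [8,[0,0,0],[0,0,0]],
  [8,[0,0,0],[0,0,0]],
])

```text
time_s: 54.52
ee_pos: [471.2, 317.4, 74.3]
ee_rot: [180.0, 0.1, -7.4]
force: [-1.4, 4.1, -3.1]
gripper_width: 11.7
gripper_force: 30.0
```

Call:
move_arm([
  [60,[0,0,0],[0,0,0]],
  [60,[0,0,0],[0,0,0]],
  [60,[0,0,0],[0,0,0]],
  [60,[0,0,0],[0,0,0]],
  [91,[0,0,0.8],[0,0,0]],
  [91,[0,0,0.8],[0,0,0]],
  [91,[0,0,0.8],[0,0,0]],
  [91,[0,0,0.8],[0,0,0]],
  [91,[0,0,0],[0,0,0]],
  [91,[0,0,0],[0,0,0]],
], grip_force=45)

```text
time_s: 55.35
ee_pos: [472.8, 317.1, 155.2]
ee_rot: [-179.9, -0.1, -7.4]
force: [-0.4, 0.0, -0.4]
gripper_width: 75.3
gripper_force: 0.0
```

Call:
move_arm([
  [91,[0.8,-0.1,0],[0,0,0]],
  [91,[0.8,-0.1,0],[0,0,0]],
  [91,[0.8,-0.1,0],[0,0,0]],
  [91,[0.8,-0.1,0],[0,0,0]],
  [91,[0.8,-0.1,0],[0,0,0]],
  [91,[0,0,0],[0,0,0]],
  [91,[0,0,-0.8],[0,0,0]],
  [91,[0,0,-0.8],[0,0,0]],
  [91,[0,0,-0.8],[0,0,0]],
  [91,[0,0,-0.8],[0,0,0]],
  [91,[0,0,-0.5],[0,0,0]],
  [91,[0,0,0],[0,0,0]],
  [91,[0,0,0],[0,0,0]],
])

```text
time_s: 56.43
ee_pos: [570.8, 304.1, 60.3]
ee_rot: [179.9, 0.2, -7.4]
force: [-0.1, 0.1, 0.4]
gripper_width: 91.2
gripper_force: 0.0
```

Call:
move_arm([
  [45,[0,0,0],[0,0,0]],
  [45,[0,0,0],[0,0,0]],
  [45,[0,0,0],[0,0,0]],
  [45,[0,0,0],[0,0,0]],
  [45,[0,0,0],[0,0,0]],
  [45,[0,0,0],[0,0,0]],
  [45,[0,0,0],[0,0,0]],
  [45,[0,0,0],[0,0,0]],
])

```text
time_s: 57.1
ee_pos: [572.4, 304.5, 62.1]
ee_rot: [180.0, -0.0, -7.4]
force: [-0.3, -0.9, 1.6]
gripper_width: 48.8
gripper_force: 45.0
```

Call:
move_arm([
  [45,[0,0,1],[0,0,0]],
  [45,[0,0,1],[0,0,0]],
  [45,[0,0,1],[0,0,0]],
  [45,[0,0,1],[0,0,0]],
  [45,[0.21,-0.945,0],[0,0,0]],
  [45,[0.21,-0.945,0],[0,0,0]],
  [45,[0.21,-0.945,0],[0,0,0]],
  [45,[0.21,-0.945,0],[0,0,0]],
  [45,[0.21,-0.945,0],[0,0,0]],
  [45,[0.21,-0.945,0],[0,0,0]],
  [45,[0.21,-0.945,0],[0,0,0]],
  [45,[0.21,-0.945,0],[0,0,0]],
  [45,[0.21,-0.945,0],[0,0,0]],
  [45,[0.21,-0.945,0],[0,0,0]],
  [45,[0.21,-0.945,0],[0,0,0]],
  [45,[0.21,-0.945,0],[0,0,0]],
  [45,[0.21,-0.945,0],[0,0,0]],
  [45,[0.21,-0.945,0],[0,0,0]],
  [45,[0.21,-0.945,0],[0,0,0]],
  [45,[0,0,0],[0,0,0]],
])

```text
time_s: 58.77
ee_pos: [651.4, -54.4, 160.6]
ee_rot: [179.8, 0.0, -7.6]
force: [0.8, -0.6, -3.5]
gripper_width: 48.7
gripper_force: 45.0
```

Call:
move_arm([
  [45,[0,0,0],[0,0,0]],
  [45,[0,0,0],[0,0,0]],
  [45,[0,0,0],[0,0,0]],
])

```text
time_s: 59.02
ee_pos: [650.6, -48.7, 161.3]
ee_rot: [-180.0, 0.1, -7.3]
force: [-0.6, 0.3, -4.1]
gripper_width: 48.9
gripper_force: 45.0
```

Call:
move_arm([
  [45,[0.03,-0.03,-0.8],[0,0,0]],
  [45,[0,0,-0.8],[0,0,0]],
  [45,[0,0,-0.5],[0,0,0]],
  [45,[0,0,-0.2],[0,0,0]],
  [45,[0,0,-0.2],[0,0,0]],
  [45,[0,0,-0.16],[0,0,0]],
  [45,[0,0,-0.12],[0,0,0]],
  [45,[0,0,0],[0,0,0]],
  [45,[0,0,0],[0,0,0]],
])

```text
time_s: 59.77
ee_pos: [652.1, -50.4, 92.9]
ee_rot: [180.0, -0.1, -7.4]
force: [-0.6, 1.1, -2.7]
gripper_width: 48.8
gripper_force: 45.0
```

Call:
move_arm([
  [45,[0,0,-0.12],[0,0,0]],
  [45,[0,0,-0.12],[0,0,0]],
  [45,[0,0,0],[0,0,0]],
  [45,[0,0,0],[0,0,0]],
])

```text
time_s: 60.1
ee_pos: [651.7, -50.6, 86.1]
ee_rot: [180.0, 0.0, -7.4]
force: [1.1, -0.1, -3.7]
gripper_width: 48.5
gripper_force: 45.0
```

Call:
move_arm([
  [45,[0,0,-0.1],[0,0,0]],
  [45,[0,0,-0.1],[0,0,0]],
  [45,[0,0,0],[0,0,0]],
  [45,[0,0,0],[0,0,0]],
])

```text
time_s: 60.43
ee_pos: [652.3, -50.5, 82.9]
ee_rot: [180.0, -0.1, -7.4]
force: [-2.2, 0.5, 6.2]
gripper_width: 48.8
gripper_force: 45.0
```

Call:
move_arm([
  [45,[0,0,-0.02],[0,0,1]],
  [45,[0,0,0.012],[0,0,1]],
  [45,[0,0,0.012],[0,0,1]],
  [45,[0,0,0.012],[0,0,1]],
  [45,[0,0,0.012],[0,0,1]],
  [45,[0,0,0],[0,0,0]],
])

```text
time_s: 60.93
ee_pos: [651.7, -50.5, 81.6]
ee_rot: [180.0, 0.0, 12.7]
force: [-0.0, -0.7, -4.0]
gripper_width: 48.9
gripper_force: 45.0
```

Call:
move_arm([
  [45,[0,0,-0.1],[0,0,0.5]],
  [45,[0,0,-0.1],[0,0,0]],
  [45,[0,0,-0.06],[0,0,0]],
  [45,[0,0,0],[0,0,0]],
  [45,[0,0,0],[0,0,0]],
])

```text
time_s: 61.35
ee_pos: [651.8, -50.5, 75.2]
ee_rot: [-180.0, 0.0, 14.6]
force: [-0.1, 0.8, -3.9]
gripper_width: 48.6
gripper_force: 45.0
```

Below the rib step, so it is the notch; lower on.

Call:
move_arm([
  [45,[0,0,-0.1],[0,0,0.5]],
  [45,[0,0,-0.1],[0,0,0]],
  [45,[0,0,-0.06],[0,0,0]],
  [45,[0,0,0],[0,0,0]],
  [45,[0,0,0],[0,0,0]],
])

```text
time_s: 61.77
ee_pos: [651.9, -50.5, 69.4]
ee_rot: [180.0, -0.0, 16.6]
force: [-0.6, -0.3, -0.7]
gripper_width: 48.6
gripper_force: 45.0
```

Call:
move_arm([
  [65,[0,0,0],[0,0,0]],
  [65,[0,0,0],[0,0,0]],
  [65,[0,0,0],[0,0,0]],
  [65,[0,0,0],[0,0,1]],
  [65,[0,0,0],[0,0,1]],
  [65,[0,0,0],[0,0,1]],
  [65,[0,0,0],[0,0,1]],
  [65,[0,0,0],[0,0,1]],
  [65,[0,0,0],[0,0,1]],
  [65,[0,0,0],[0,0,1]],
  [65,[0,0,0],[0,0,1]],
  [65,[0,0,0],[0,0,0]],
  [45,[0,0,0],[0,0,0]],
  [45,[0,0,0],[0,0,0]],
  [45,[0,0,0],[0,0,0]],
  [45,[0,0,0],[0,0,0]],
  [45,[0,0,0],[0,0,0]],
])

```text
time_s: 63.18
ee_pos: [652.0, -50.5, 69.1]
ee_rot: [180.0, -0.0, 48.6]
force: [-0.1, -0.3, -1.1]
gripper_width: 49.0
gripper_force: 45.0
```

Call:
move_arm([
  [45,[0,0,-0.08],[0,0,-1]],
  [45,[0,0,0],[0,0,-1]],
  [45,[0,0,0],[0,0,-1]],
  [45,[0,0,0],[0,0,-1]],
  [45,[0,0,-0.01],[0,0,-1]],
  [45,[0,0,-0.01],[0,0,-1]],
  [45,[0,0,-0.013],[0,0,-1]],
  [45,[0,0,-0.013],[0,0,-1]],
  [45,[0,0,0],[0,0,0]],
])

```text
time_s: 63.93
ee_pos: [652.3, -50.3, 67.8]
ee_rot: [180.0, -0.1, 16.4]
force: [-1.4, 1.4, 8.5]
gripper_width: 48.8
gripper_force: 45.0
```

```bash
python3 -c "
from h import *
st()"
```

```text
{'time_s': 63.93, 'qpos': [-5.43, 31.77, 89.84, 0.02, 58.29, 68.12], 'ee_pos': [652.27, -50.29, 67.81], 'ee_rot': [179.98, -0.1, 16.44], 'force': [-1.4, 1.38, 8.46], 'torque': [-0.04, 0.54, -0.21], 'gripper_width': 48.79, 'gripper_force': 45.01}
```

Call:
move_arm([
  [45,[0,0,-0.014],[0,0,-1]],
  [45,[0,0,-0.014],[0,0,-1]],
  [45,[0,0,-0.014],[0,0,-1]],
  [45,[0,0,-0.014],[0,0,-1]],
  [45,[0,0,-0.014],[0,0,-1]],
  [45,[0,0,-0.014],[0,0,-1]],
  [45,[0,0,-0.014],[0,0,-1]],
  [45,[0,0,-0.014],[0,0,-1]],
  [45,[0,0,0],[0,0,0]],
])

```text
time_s: 64.68
ee_pos: [652.2, -50.0, 65.3]
ee_rot: [-179.9, -0.1, -15.6]
force: [-2.8, 0.7, 9.6]
gripper_width: 48.8
gripper_force: 45.0
```

Call:
move_arm([
  [45,[0,0,-0.013],[0,0,-1]],
  [45,[0,0,-0.013],[0,0,-1]],
  [45,[0,0,-0.013],[0,0,-1]],
  [45,[0,0,0],[0,0,-0.5]],
  [45,[0,0,0],[0,0,0]],
])

```text
time_s: 65.1
ee_pos: [652.0, -50.5, 64.4]
ee_rot: [180.0, -0.1, -29.3]
force: [-3.5, -1.2, 10.3]
gripper_width: 49.1
gripper_force: 45.0
```

```bash
python3 -c "
from h import *
st()"
```

```text
{'time_s': 65.1, 'qpos': [-5.41, 31.95, 90.06, -0.07, 57.91, 113.88], 'ee_pos': [652.01, -50.54, 64.36], 'ee_rot': [179.97, -0.09, -29.25], 'force': [-3.49, -1.2, 10.31], 'torque': [0.16, 0.82, 0.94], 'gripper_width': 49.06, 'gripper_force': 45.01}
```

Stop felt (0.94 N m); confirm with a bit more, then release and rise.

Call:
move_arm([
  [45,[0,0,-0.01],[0,0,-1]],
  [45,[0,0,0],[0,0,-0.7]],
  [45,[0,0,0],[0,0,0]],
])

```text
time_s: 65.35
ee_pos: [653.3, -51.6, 64.4]
ee_rot: [180.0, -0.3, -36.0]
force: [-0.9, -2.3, 10.0]
gripper_width: 48.7
gripper_force: 45.0
```

```bash
python3 -c "
from h import *
st()"
```

```text
{'time_s': 65.35, 'qpos': [-5.43, 31.97, 90.01, -0.21, 57.76, 120.66], 'ee_pos': [653.27, -51.6, 64.39], 'ee_rot': [179.98, -0.31, -35.98], 'force': [-0.95, -2.33, 9.97], 'torque': [-0.39, 0.42, 1.25], 'gripper_width': 48.72, 'gripper_force': 45.01}
```

Call:
move_arm([
  [80,[0,0,0],[0,0,0]],
  [80,[0,0,0],[0,0,0]],
  [80,[0,0,0],[0,0,0]],
  [80,[0,0,0],[0,0,0]],
  [80,[0,0,0],[0,0,0]],
  [80,[0,0,0.9],[0,0,0]],
  [80,[0,0,0.9],[0,0,0]],
  [80,[0,0,0.9],[0,0,0]],
  [80,[0,0,0.9],[0,0,0]],
  [80,[-1,0,0.9],[0,0,0]],
  [80,[-1,0,0],[0,0,1]],
  [80,[-1,0,0],[0,0,1]],
  [80,[-1,0,0],[0,0,1]],
  [80,[-1,0,0],[0,0,1]],
  [80,[-1,0,0],[0,0,1]],
  [80,[0,0,0],[0,0,1]],
  [80,[0,0,0],[0,0,1]],
  [80,[0,0,0],[0,0,0]],
])

```text
time_s: 66.85
ee_pos: [501.4, -50.5, 174.5]
ee_rot: [-180.0, -0.0, -8.1]
force: [-0.4, -0.4, -0.3]
gripper_width: 80.0
gripper_force: 0.0
```

Run:
```python
from h import *
st(); im=grab_frame('wrist'); t=grab_frame('scene')
a=cv2.resize(im[0:200],None,fx=1.2,fy=1.2); b=cv2.resize(t[160:320,150:470],(768,384))[:350]
cv2.imwrite('pics/fin.png',np.vstack([a,b]))
```

```text
{'time_s': 66.85, 'qpos': [-7.06, 13.67, 102.29, 0.0, 64.03, 91.07], 'ee_pos': [501.36, -50.47, 174.5], 'ee_rot': [-180.0, -0.01, -8.13], 'force': [-0.38, -0.44, -0.26], 'torque': [-0.02, 0.15, 0.02], 'gripper_width': 80.02, 'gripper_force': 0.0}
```

View pics/fin.png

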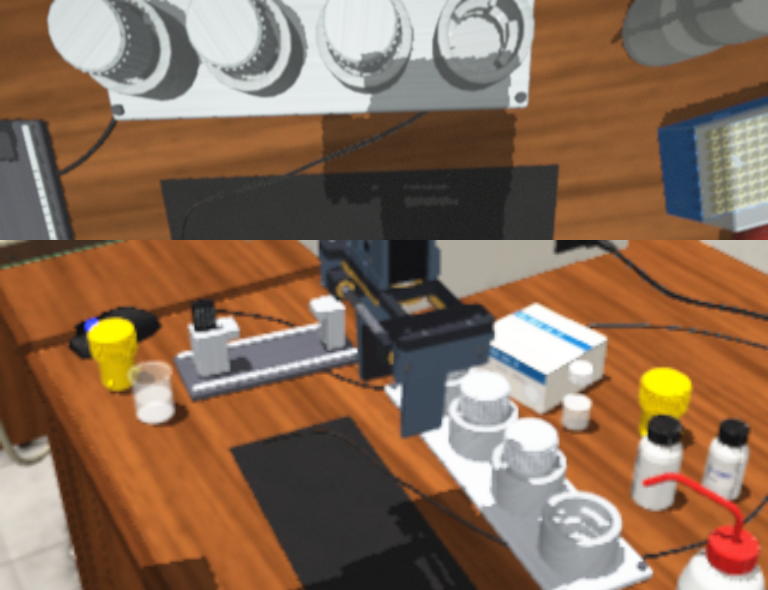

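The final picture shows three plugs seated in the left three ports, the jaw wide open and the mat empty. The beaker by the gauge and the bottle and vial behind the manifold stand where they were.

```bash
python3 -c "
from workcell import *
print(job_done())"
```

```text
the job is handed in; nothing more can be done
None
```

The job is handed in at about 67 s: all three plugs on the mat were gauged and screwed fully home into ports 0, 1 and 2, in order from left to right, and the jaw was left wide open with the bottle, beaker and vial untouched.

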